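# Find the large check weight in the closed cases and put it on the balance

## Task

The three small hinged cases on the bench each hold one steel check weight: one of them the large weight, the other two a small one each. Lift lids until you have found the large weight, and put that weight, alone, on the pan of the balance, gently enough that the pan is never driven down to its stop. The lids may stay open; do not shift the stack of weighing boats or the vial.

Things in the scene. Friction and masses are not known exactly. Their poses are not given: they have to be found in the camera images.
- case_a_tab (a point): One of three identical grey hinged cases. Outer edge of its pull tab, mid-width, mid-thickness; moves with the lid; 32 mm above the bench when shut. The tab is a level plate, 4 mm thick, 44 mm wide, that juts out 20 mm from the lid's front, free height below it 30 mm: hook it from below or push its edge up and back with a fingertip tilted in from the tab's side.
- case_a_hinge (a point): Middle of the hinge axis of case_a, at the edge opposite the tab, 26 mm above the bench, 118 mm behind the tab's edge; fixed. Axes: x from the tab to the rear, y along the hinge, z up. The case is fixed on the bench, 96 mm deep (x), 106 mm wide, 56 mm high when shut: base 26 mm, hollow lid 30 mm, walls 4 mm.
- case_a_nest (a point): Fixed point in the middle of the inside of case_a, 26 mm above the bench, 20 mm above the inner floor (88 x 98 mm, walls end at this height). Its weight stands upright within 5 mm of here in plan. Weights: one large (31 mm diameter, 44 mm high, 0.22 kg), two small (25 mm, 38 mm high, 0.08 kg), alike in shape: plain body with a narrower knob. Which is here must be seen or felt.
- case_a_lid (a joint): Lid of case_a: 0 shut, 1.95 rad fully open, leaning back past upright. Light (0.10 kg), no latch, little friction: it falls shut if let go below about 0.9 rad and open beyond about 1.5 rad.
- case_b_tab (a point): Another of three identical grey hinged cases. Outer edge of its pull tab, mid-width, mid-thickness; moves with the lid; 32 mm above the bench when shut. The tab is a level plate, 4 mm thick, 44 mm wide, that juts out 20 mm from the lid's front, free height below it 30 mm: hook it from below or push its edge up and back with a fingertip tilted in from the tab's side.
- case_b_hinge (a point): Middle of the hinge axis of case_b, at the edge opposite the tab, 26 mm above the bench, 118 mm behind the tab's edge; fixed. Axes: x from the tab to the rear, y along the hinge, z up. The case is fixed on the bench, 96 mm deep (x), 106 mm wide, 56 mm high when shut: base 26 mm, hollow lid 30 mm, walls 4 mm.
- case_b_nest (a point): Fixed point in the middle of the inside of case_b, 26 mm above the bench, 20 mm above the inner floor (88 x 98 mm, walls end at this height). Its weight stands upright within 5 mm of here in plan. Weights: one large (31 mm diameter, 44 mm high, 0.22 kg), two small (25 mm, 38 mm high, 0.08 kg), alike in shape: plain body with a narrower knob. Which is here must be seen or felt.
- case_b_lid (a joint): Lid of case_b: 0 shut, 1.95 rad fully open, leaning back past upright. Light (0.10 kg), no latch, little friction: it falls shut if let go below about 0.9 rad and open beyond about 1.5 rad.
- case_c_tab (a point): The third of three identical grey hinged cases. Outer edge of its pull tab, mid-width, mid-thickness; moves with the lid; 32 mm above the bench when shut. The tab is a level plate, 4 mm thick, 44 mm wide, that juts out 20 mm from the lid's front, free height below it 30 mm: hook it from below or push its edge up and back with a fingertip tilted in from the tab's side.
- case_c_hinge (a point): Middle of the hinge axis of case_c, at the edge opposite the tab, 26 mm above the bench, 118 mm behind the tab's edge; fixed. Axes: x from the tab to the rear, y along the hinge, z up. The case is fixed on the bench, 96 mm deep (x), 106 mm wide, 56 mm high when shut: base 26 mm, hollow lid 30 mm, walls 4 mm.
- case_c_nest (a point): Fixed point in the middle of the inside of case_c, 26 mm above the bench, 20 mm above the inner floor (88 x 98 mm, walls end at this height). Its weight stands upright within 5 mm of here in plan. Weights: one large (31 mm diameter, 44 mm high, 0.22 kg), two small (25 mm, 38 mm high, 0.08 kg), alike in shape: plain body with a narrower knob. Which is here must be seen or felt.
- case_c_lid (a joint): Lid of case_c: 0 shut, 1.95 rad fully open, leaning back past upright. Light (0.10 kg), no latch, little friction: it falls shut if let go below about 0.9 rad and open beyond about 1.5 rad.
- pan_top (a point): Centre of the top of the balance's round flat steel pan (86 mm in diameter), 58 mm above the bench when empty; it sinks with the pan. The balance is a low white box, 130 mm deep x 112 mm wide, fixed on the bench, with a display strip along its front edge, its top 40 to 47 mm above the bench. The pan's centre lies 18 mm behind the box's middle; its x axis points to the rear.
- pan (a joint): How far the pan is pressed down, in m: 0 empty, stop at 0.014. A damped spring of 270 N/m bears it: it sinks 8 mm under the large weight, 3 mm under a small one.
- weigh_boats_mark (a point): Bystander: a stack of white square weighing boats, 60 x 61 x 21 mm; point 10 mm above its underside's centre.
- vial_green_mark (a point): Bystander: a glass vial with a ribbed cap, 45 mm in diameter, 79 mm high; point 10 mm above its underside's centre.

How it is judged:
On the way:
1. the lid of at least one case has been lifted to upright or beyond (value of joint any of case_a_lid, case_b_lid, case_c_lid above 1.4 rad), for 0.1 s.
At the end, for the whole second after the job is handed in: The large weight, and nothing else, rests on the balance's pan: the pan stands still, pressed down by 7.0 to 9.2 mm (the large weight alone gives 8 mm, a small one 3 mm, both small ones 6 mm, a large and a small one 11 mm) (value of joint pan between 0.007 and 0.0092 m and velocity of joint pan between -0.003 and 0.003 m/s); the robot touches nothing.
It fails at once if the balance's pan is driven down to its stop (pressed down by more than 13 mm) (value of joint pan above 0.013 m).
It fails at once if the weighing boats or the vial is shifted by more than 20 mm (distance of any of weigh_boats_mark, vial_green_mark from where it was at the start of the episode above 0.02 m).
It also fails if it takes over 72 s, if anything falls off the work surface, if the arm or the gripper's body presses on something with over 40 N, if the wrist force passes 120 N, or if a joint passes its speed limit or range.

## Robot

A 6-joint arm with a two-finger parallel gripper is mounted at the origin on a cart in front of the work surface, level with it; the furniture and walls round the work are solid. World frame = base frame: x ahead of the robot, y to its left, z up, the work surface at z = 0. Lengths are in m, angles in rad, forces in N, time in s.
With the tool pointing down it reaches from about 0.35 to 0.95 m from the base axis. Payload 17.4 kg.
Tool frame: the origin (TCP) lies on the centre line of the jaws, within the pads' length; the fingertips stand 17 mm ahead of it and the grasp point (between the pads) lies 2 mm behind it; x points along the fingers, y is the direction in which the jaws open and shut, and the axes are right-handed (so a half turn about x gives the same grasp; the last joint's range is limited). The gripper opens to 93 mm and grips with 3 to 60 N. Pads are 15 mm wide; open, the fingers measure 128 mm over their backs; the gripper's body (75 mm by 188 mm) begins 65 mm behind the grasp point.
Start: joints at [-1.169, 0.116, 1.442, -0, 1.584, -0.038], TCP at [0.287, -0.611, 0.205] pointing down, gripper open.
Joint ranges: [-2.83, 2.83], [-0.83, 2.19], [0.07, 2.5], [-1.14, 4.28], [0.01, 3], [-2.97, 2.97]. Speed limits (rad/s): [1.89, 1.89, 2.22, 3.14, 3.14, 3.14].

## Interface

Orientations are given as [roll, pitch, yaw] about the fixed x, y, z axes, in that order (R = Rz(yaw) Ry(pitch) Rx(roll)).
In Python, from workcell import read_state, cams, bot gives the robot as it stands. The module is installed in compiled form; this text tells all that it offers.
- The arm moves only by the shell command python3 -m handwheel 'ROWS' [FORCE]. ROWS is JSON, one flat list of numbers, 7 for each row, row after row: the finger opening in cm, from 0 to 9.3, then the shift along the tool's x, y, z in cm, then the turn, a rotation vector about the tool's x, y, z in rad. In form: [jaw, tx, ty, tz, wx, wy, wz, jaw, tx, ty, tz, wx, wy, wz, ...]. A call has 1 to 8 rows; each row is the pose to reach, as a shift and turn from the pose commanded when the call began, along the tool's axes at that moment; what a row does not reach only later rows make up. A row lasts 1/10 s, in which the tool goes at most 50 mm and 8.59 degrees, less where a joint would pass 70% of its speed; a pose out of reach is approached as far as the arm can. A call with a gripper value outside its range is refused whole. The fingers move at their own pace and stop on an object; FORCE is the grip in N (left out, the last holds). Time passes only in rows, so rows that repeat a pose let the fingers close. It gives the time, the measured TCP pose, the force and the opening at its end, in the units of the state.
- read_state(): the state, without advancing time (a new reading comes with each control period).
- cams.read_camera(name): name is "side" or "top"; returns a dict with "pixels" (400x640x3 uint8, red, green, blue), "mtx" (3x3 intrinsics, pixels), "k1" (the pictures are not rectified: a ray, as slopes to the right and down, at radius r is drawn at 1 + k1 r^2 times it, then the intrinsics apply), "world_to_cam" (4x4, takes a point from world to camera coordinates). Camera axes: x right, y up, looking along -z (the intrinsics and any distortion apply to the point x, -y, -z); pixel columns grow to the right and rows downward; lengths in m; the calibration is good to about 2 mm. A picture is of the moment at which its call begins. There is no depth.
- bot.finish_job(): hands the job in, once; it reports no verdict.
The state is a dict: "time_s": time; "joint_pos": joint angles; "joint_vel": joint speeds; "tau": joint torques, N m; "tool_pos": TCP position; "tool_rot": TCP orientation; "force": force on the tool from outside, world axes, zero at the start; "wrist_torque": the same for the moment, N m; "opening": finger opening in m.
Only numpy, scipy, OpenCV 4.12 (cv2) and the standard library are available. Lean on these libraries where they do the work, as an engineer would, in place of code of your own. Each camera call takes 0.05 s, during which the arm holds its last target.

## Working session

There is one attempt and no reset: what is moved stays moved. The work goes in short steps, Python scripts to look and compute and a shell command to move; the robot and the scene stay as the last step left them, time stands still between calls to the robot, and variables do not carry over. Pictures are saved under pics/ and viewed, and the job is handed in when it is done.

```bash
mkdir -p pics; ls
python3 - <<'E'
from workcell import read_state,cams
import cv2,numpy as np
s=read_state();print({k:np.round(v,3).tolist() for k,v in s.items()})
for n in("side","top"):
    c=cams.read_camera(n);cv2.imwrite(f"pics/{n}0.png",c["pixels"][:,:,::-1]);print(n,np.round(c["mtx"],1).tolist(),c["k1"],np.round(c["world_to_cam"],3).tolist())
E
```

```text
pics
{'time_s': 0.0, 'joint_pos': [-1.169, 0.116, 1.442, -0.0, 1.584, -0.038], 'joint_vel': [0.0, 0.001, -0.001, 0.001, -0.0, -0.001], 'tau': [-0.002, -72.127, -62.262, 0.078, 0.024, -0.0], 'tool_pos': [0.287, -0.611, 0.204], 'tool_rot': [-1.6, 1.57, 1.982], 'force': [0.355, -0.207, -0.008], 'wrist_torque': [-0.018, -0.03, 0.013], 'opening': 0.093}
side [[429.7, 0.0, 320.4], [0.0, 429.7, 199.6], [0.0, 0.0, 1.0]] -0.1065470241887687 [[-0.89, -0.456, -0.009, 0.484], [0.211, -0.428, 0.879, -0.232], [-0.405, 0.78, 0.477, -0.914], [0.0, 0.0, 0.0, 1.0]]
top [[465.9, 0.0, 323.1], [0.0, 465.9, 202.2], [0.0, 0.0, 1.0]] 0.026950681000609263 [[-0.008, -1.0, -0.009, -0.024], [0.998, -0.008, 0.07, -0.597], [-0.07, -0.008, 0.997, -1.424], [0.0, 0.0, 0.0, 1.0]]
```

View pics/top0.png

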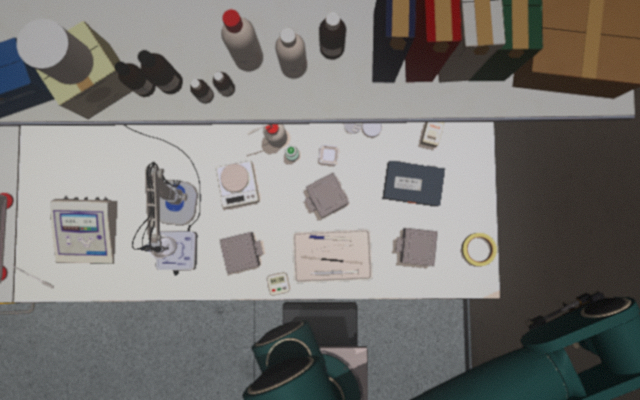

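View pics/side0.png

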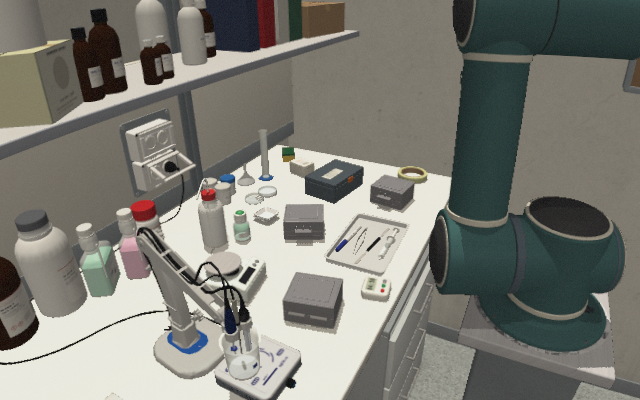

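```bash
cat > h.py <<'E'
import numpy as np,cv2
from workcell import read_state,cams
from scipy.spatial.transform import Rotation as R
class Cam:
    def __init__(s,n):
        c=cams.read_camera(n);s.img=c["pixels"][:,:,::-1].copy();s.K=c["mtx"];s.k=c["k1"];s.T=c["world_to_cam"]
        s.D=np.array([s.k,0,0,0.]);
    def ray(s,uv):
        p=cv2.undistortPoints(np.array([[uv]],float),s.K,s.D)[0,0]
        d=s.T[:3,:3].T@np.array([p[0],-p[1],-1]);o=-s.T[:3,:3].T@s.T[:3,3];return o,d/np.linalg.norm(d)
    def plane(s,uv,z):
        o,d=s.ray(uv);return o+d*(z-o[2])/d[2]
    def proj(s,P):
        P=np.atleast_2d(P);q=P@s.T[:3,:3].T+s.T[:3,3];q=q*[1,-1,-1]
        return cv2.projectPoints(q.reshape(-1,1,3),np.zeros(3),np.zeros(3),s.K,s.D)[0][:,0]
def tool():
    s=read_state();return np.array(s["tool_pos"]),R.from_euler("xyz",s["tool_rot"]).as_matrix(),s
def crop(img,x0,y0,x1,y1,f,name):
    cv2.imwrite("pics/"+name,cv2.resize(img[y0:y1,x0:x1],None,fx=f,fy=f,interpolation=cv2.INTER_CUBIC))
E
python3 - <<'E'
from h import *
p,r,s=tool();print(r.round(3))
c=Cam("top");crop(c.img,205,140,455,300,3,"t1.png")
c=Cam("side");crop(c.img,190,140,430,340,3,"s1.png")
E
```

```text
[[-0.     0.426 -0.905]
 [ 0.001 -0.905 -0.426]
 [-1.    -0.001 -0.   ]]
```

View pics/t1.png

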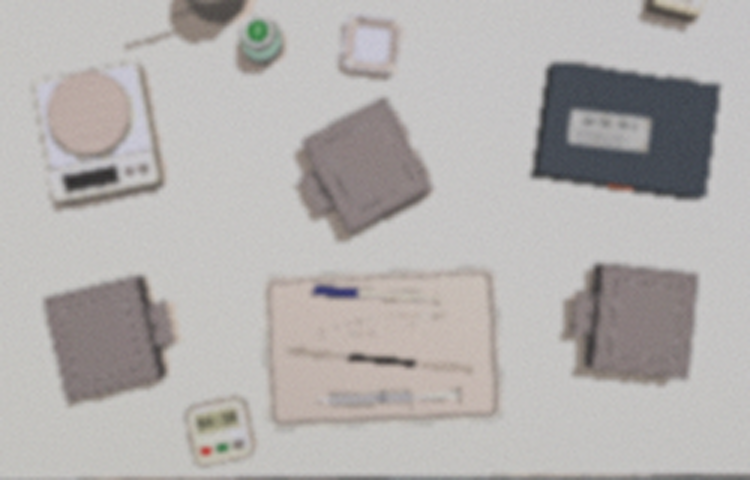

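View pics/s1.png

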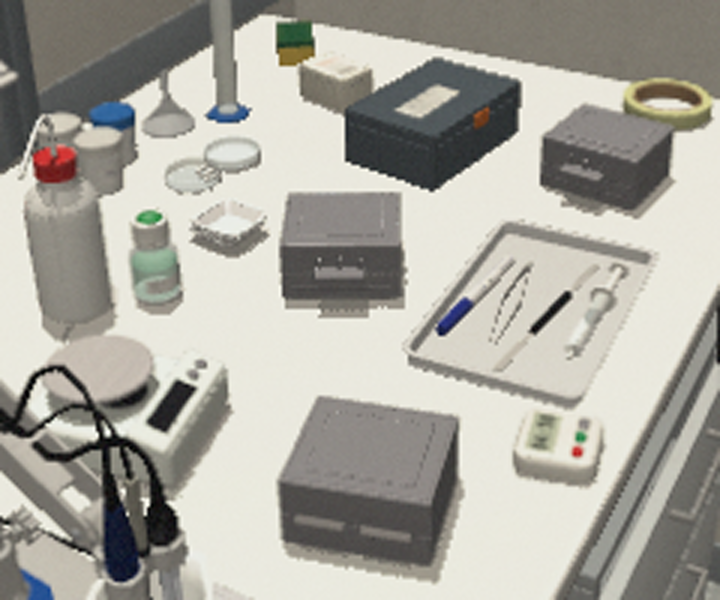

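Run:
```python
from h import *
c=Cam("top");g=c.img.astype(int)
print("cam",-c.T[:3,:3].T@c.T[:3,3])
for n,(x,y) in dict(L=(240,252),M=(326,195),R=(417,247)).items():
    print(n,g[y-2:y+3,x-2:x+3].mean((0,1)).round(), g[y-25,x+28])
    print(g[y,x-30:x+30:2].sum(1)//3)
hs=cv2.cvtColor(c.img,cv2.COLOR_BGR2GRAY)
m=((hs>85)&(hs<132)).astype(np.uint8)*255
m=cv2.morphologyEx(m,cv2.MORPH_OPEN,np.ones((9,9)))
v=c.img.copy()
for q in cv2.findContours(m,cv2.RETR_EXTERNAL,cv2.CHAIN_APPROX_NONE)[0]:
    a=cv2.contourArea(q);b=cv2.minAreaRect(q)
    if 700<a<2500 and 140<b[0][1]<280:
        bp=cv2.boxPoints(b);cv2.polylines(v,[np.round(bp).astype(int)],1,(0,0,255))
        W=np.array([c.plane(p,.056) for p in bp]);print(np.round(b[0],1),a,"corners",W[:,:2].round(4).tolist(),"ctr",W.mean(0).round(4),"sides",np.linalg.norm(W[0]-W[1]).round(4),np.linalg.norm(W[1]-W[2]).round(4))
crop(v,205,140,455,300,3,"t2.png")
```

```text
cam [ 0.49511015 -0.04118165  1.46217189]
L [123. 123. 134.] [196 200 199]
[194 195 192 196 197 191 147 124 120 125 127 127 125 127 127 127 127 128
 130 127 122 126 104 106 128 127 137 178 194 195]
M [128. 129. 140.] [194 197 197]
[198 197 198 199 173 134 122 119 129 130 134 133 131 134 132 132 131 132
 134 133 134 132 123 131 129 159 195 197 197 196]
R [126. 125. 137.] [193 194 197]
[196 194 193 144 111 126 128 115  83 120 130 125 129 134 130 127 128 128
 125 127 129 127 126 126 127 189 194 195 195 197]
[241.  254.5] 945.5 corners [[0.4915, 0.2728], [0.4906, 0.1644], [0.3861, 0.1641], [0.387, 0.2719]] ctr [0.4388 0.2183 0.056 ] sides 0.1084 0.1045
```

View pics/t2.png

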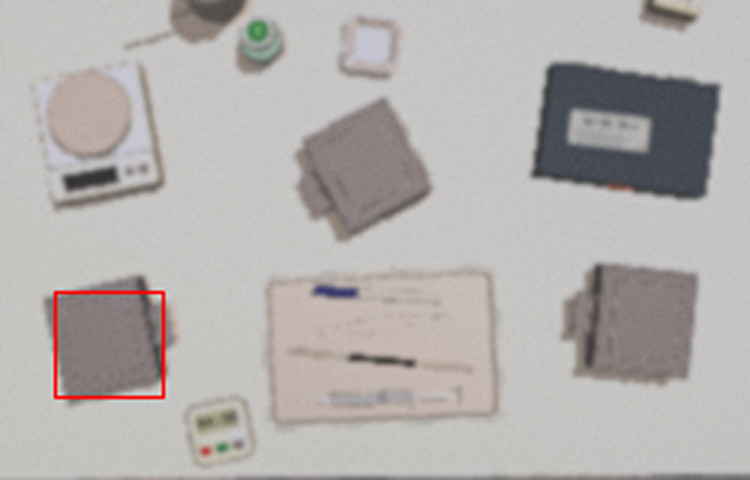

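Run:
```python
from h import *
c=Cam("top")
a=[cv2.resize(c.img[y:y+56,x:x+50],None,fx=8,fy=8,interpolation=cv2.INTER_CUBIC) for x,y in((216,224),(300,168))]
cv2.imwrite("pics/t3.png",np.hstack(a))
a=[cv2.resize(c.img[y:y+56,x:x+50],None,fx=8,fy=8,interpolation=cv2.INTER_CUBIC) for x,y in((390,220),(214,156))]
cv2.imwrite("pics/t4.png",np.hstack(a))
```

```text
(no output)
```

View pics/t3.png

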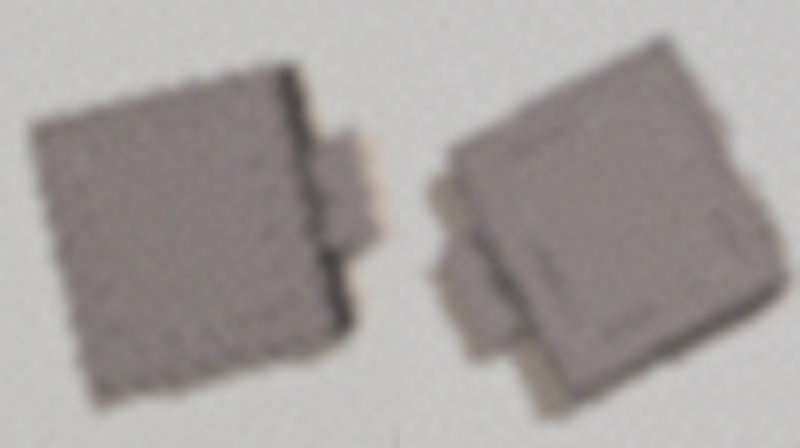

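View pics/t4.png

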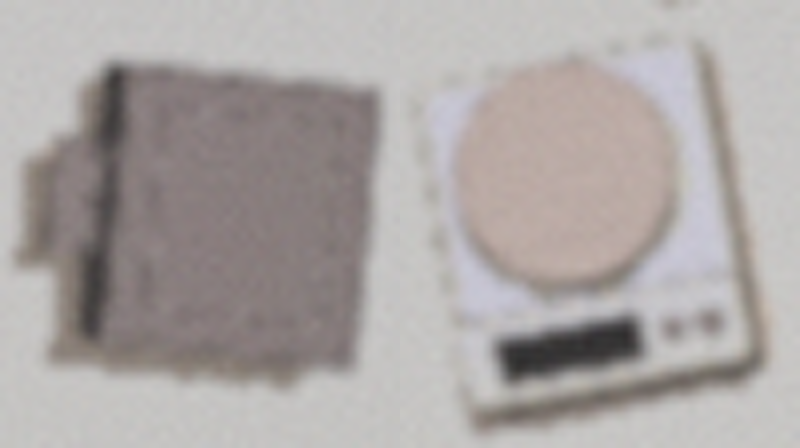

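```bash
cat >> h.py <<'E'
PICK=dict(L=((216,224),[(278,70),(32,122),(98,408),(335,350)]),M=((300,168),[(52,150),(265,38),(385,275),(180,400)]),R=((390,220),[(125,68),(378,92),(350,370),(100,345)]))
E
python3 - <<'E'
from h import *
c=Cam("top");C={}
s=Cam("side");v=c.img.copy();w=s.img.copy()
for n,(o,pk) in PICK.items():
    W=np.array([c.plane((np.array(p)+.5)/8-.5+o,.056)[:2] for p in pk])
    # local x from front to rear, y: left of x.
    if n=="L": M=[(-48,-53),(48,-53),(48,53),(-48,53)]
    # determine y sign by handedness
    x=(W[1]+W[2]-W[0]-W[3]); yv=(W[0]+W[1]-W[2]-W[3]); sg=np.sign(x[0]*yv[1]-x[1]*yv[0])
    M=np.array([(-48,53*sg),(48,53*sg),(48,-53*sg),(-48,-53*sg)])/1000
    m=W.mean(0);z=((W-m)[:,0]+1j*(W-m)[:,1]);zm=M[:,0]+1j*M[:,1]
    th=np.angle((z*zm.conj()).sum());e=abs(z-zm*np.exp(1j*th))
    ax=np.array([np.cos(th),np.sin(th)])
    print(n,"ctr",m.round(4),"yaw",th.round(3),"err",e.round(4),"tab",(m-68*ax/1000).round(4),"hinge",(m+50*ax/1000).round(4), "scale",(abs(z)/abs(zm)).round(3))
    ay=np.array([-ax[1],ax[0]])
    P=[(*(m+ax*a+ay*b),zz) for a,b,zz in((-.068,-.022,.034),(-.068,.022,.034),(-.048,-.053,.056),(-.048,.053,.056),(.048,.053,.056),(.048,-.053,.056))]
    for cam,im in((c,v),(s,w)):
        for q in cam.proj(P): cv2.circle(im,tuple(np.round(q*8).astype(int)),6,(0,0,255),-1,shift=3)
print("pan",c.plane((166.5/8-.5+214,175.5/8-.5+156),.058))
crop(v,205,140,455,300,3,"t5.png");crop(w,190,140,430,340,3,"s5.png")
E
```

```text
L ctr [0.4426 0.225 ] yaw 1.789 err [0.001  0.0022 0.0032 0.0025] tab [0.4573 0.1586] hinge [0.4318 0.2738] scale [0.995 1.015 0.995 0.985]
M ctr [ 0.6173 -0.0418] yaw -1.089 err [0.0035 0.0018 0.0053 0.0022] tab [0.5858 0.0184] hinge [ 0.6405 -0.0861] scale [0.959 0.975 0.926 1.001]
R ctr [ 0.4575 -0.3167] yaw -1.683 err [0.0017 0.0005 0.0021 0.0012] tab [ 0.4651 -0.2492] hinge [ 0.4519 -0.3664] scale [0.977 0.993 0.971 0.984]
pan [0.6714803 0.2393756 0.058    ]
```

View pics/t5.png

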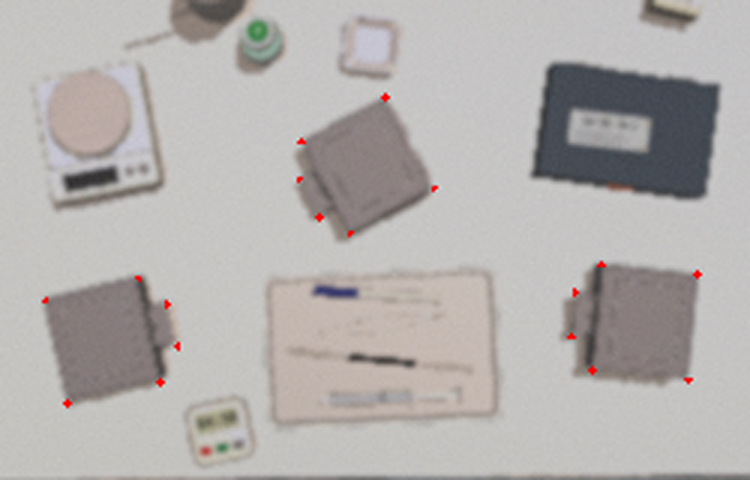

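View pics/s5.png

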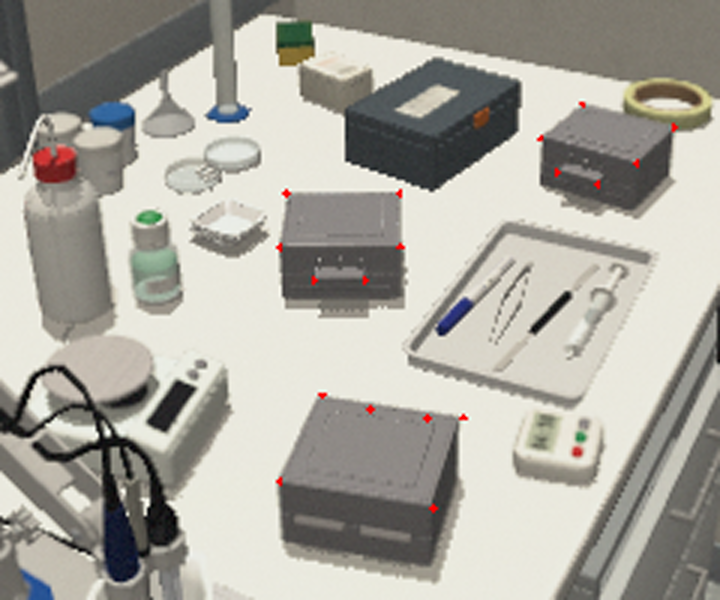

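```bash
cat >> h.py <<'E'
CASE=dict(L=(.4426,.2250,1.789),M=(.6173,-.0418,-1.089),R=(.4575,-.3167,-1.683))
def rel(P,Rm):
    """cm shift in tool axes and rotvec from current pose"""
    p,r,s=tool();return np.r_[r.T@(np.array(P)-p)*100,R.from_matrix(r.T@Rm).as_rotvec()].round(3)
def hookR(n,al=np.pi/4,sg=1):
    x,y,t=CASE[n];u=np.array([np.cos(t),np.sin(t),0]);ay=np.array([-u[1],u[0],0])*sg
    xt=np.cos(al)*u-np.sin(al)*np.array([0,0,1]);return np.c_[xt,ay,np.cross(xt,ay)],u,np.array([x,y,0])-.068*u
E
python3 - <<'E'
from h import *
for n in "LMR":
  for sg in(1,-1):
    Rm,u,e=hookR(n,sg=sg);print(n,sg,"hi",rel(e-.06*u+[0,0,.10],Rm),"lo",rel(e-.06*u+[0,0,.03],Rm))
def tcp(th):
    th=np.radians(th);c,s=np.cos(th),np.sin(th)
    if th<np.pi/4: k=np.array([-118*c+4*s+7,118*s+4*c-7])
    else: k=np.array([-108*c+4*s,108*s+4*c])
    return k
k0=tcp(0)
for th in(0,10,20,30,40,50,60,70,80,90,95,100,105):
    d=(tcp(th)-k0)/10;print(th,"tx %.2f tz %.2f"%((d[0]-d[1])*.7071,(d[0]+d[1])*.7071))
E
```

```text
L 1 hi [ 10.464 -56.524 -46.814   1.689  -0.559  -0.699] lo [ 17.464 -56.523 -46.814   1.689  -0.559  -0.699]
L -1 hi [ 10.464 -56.524 -46.814  -1.275   0.66   -0.528] lo [ 17.464 -56.523 -46.814  -1.275   0.66   -0.528]
M 1 hi [ 10.464 -50.22  -53.538  -1.521  -0.604   0.63 ] lo [ 17.464 -50.22  -53.538  -1.521  -0.604   0.63 ]
M -1 hi [ 10.464 -50.22  -53.538   1.443   0.623   0.598] lo [ 17.464 -50.22  -53.538   1.443   0.623   0.598]
R 1 hi [ 10.461 -30.26  -34.624  -0.964  -0.715   0.399] lo [ 17.461 -30.26  -34.624  -0.964  -0.715   0.399]
R -1 hi [ 10.461 -30.26  -34.624   1.994   0.461   0.826] lo [ 17.461 -30.26  -34.624   1.994   0.461   0.826]
0 tx 0.00 tz 0.00
10 tx -1.27 tz 1.62
20 tx -2.24 tz 3.44
30 tx -2.87 tz 5.39
40 tx -3.16 tz 7.43
50 tx -3.09 tz 9.40
60 tx -2.69 tz 11.24
70 tx -1.98 tz 12.99
80 tx -0.98 tz 14.58
90 tx 0.28 tz 15.98
95 tx 1.00 tz 16.59
100 tx 1.77 tz 17.14
105 tx 2.58 tz 17.61
```

```bash
python3 -m handwheel '[0,5,-30.26,-34.62,-0.964,-0.715,0.399, 0,5,-30.26,-34.62,-0.964,-0.715,0.399, 0,5,-30.26,-34.62,-0.964,-0.715,0.399, 0,5,-30.26,-34.62,-0.964,-0.715,0.399, 0,5,-30.26,-34.62,-0.964,-0.715,0.399, 0,5,-30.26,-34.62,-0.964,-0.715,0.399, 0,5,-30.26,-34.62,-0.964,-0.715,0.399, 0,5,-30.26,-34.62,-0.964,-0.715,0.399]' 20
python3 - <<'E'
from h import *
Rm,u,e=hookR("R");print("hi",rel(e-.06*u+[0,0,.10],Rm),"lo",rel(e-.06*u+[0,0,.03],Rm),tool()[2]["joint_pos"])
E
```

```text
time_s: 1.2
tool_pos: [0.4402, -0.2621, 0.1638]
tool_rot: [0.053, 0.853, -1.734]
force: [2.2, -0.6, 0.2]
opening: 0.0335
hi [ -0.245   1.413 -10.064  -0.09   -0.067   0.037] lo [  5.028   1.171 -14.661  -0.09   -0.067   0.037] [-0.17268411 -0.27061033  2.00025211 -0.72463647  1.44517678  0.15057787]
```

```bash
python3 -m handwheel '[0,-0.25,1.41,-10.06,-0.09,-0.067,0.037, 0,-0.25,1.41,-10.06,-0.09,-0.067,0.037, 0,-0.25,1.41,-10.06,-0.09,-0.067,0.037, 0,5.03,1.17,-14.66,-0.09,-0.067,0.037, 0,5.03,1.17,-14.66,-0.09,-0.067,0.037, 0,5.03,1.17,-14.66,-0.09,-0.067,0.037, 0,5.03,1.17,-14.66,-0.09,-0.067,0.037]'
python3 - <<'E'
from h import *
Rm,u,e=hookR("R");print("in",rel(e-.010*u+[0,0,.030],Rm),tool()[2]["joint_pos"])
c=Cam("side");crop(c.img,280,110,480,250,4,"s6.png")
E
```

```text
time_s: 1.9
tool_pos: [0.4718, -0.1916, 0.0309]
tool_rot: [-0.0, 0.788, -1.688]
force: [1.1, -0.1, 0.1]
opening: 0.0003
in [ 3.443e+00  7.000e-03  3.331e+00 -4.000e-03 -3.000e-03  4.000e-03] [ 0.00887618 -0.05681691  2.07420063 -0.80104617  1.34283001  0.40626213]
```

View pics/s6.png

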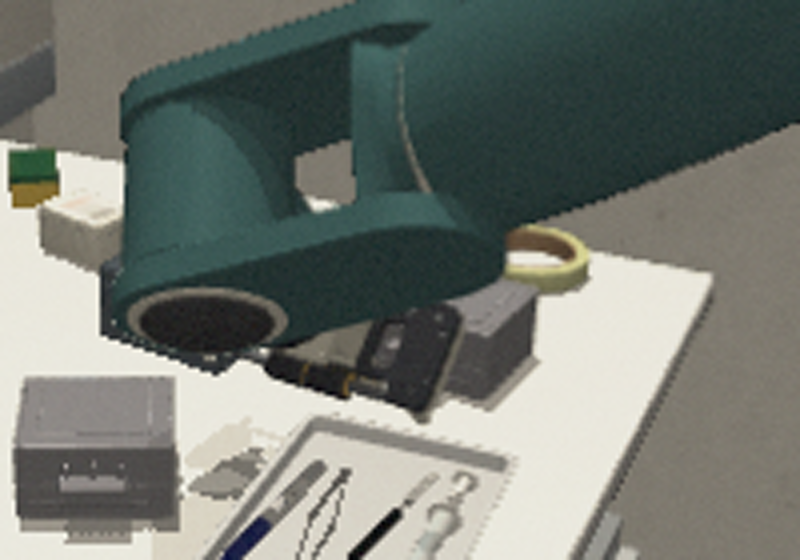

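```bash
python3 -m handwheel '[0,1.8,0,1.7,0,0,0, 0,3.4,0,3.3,0,0,0, 0,3.4,0,3.3,0,0,0, 0,2.8,0,4.1,0,0,0, 0,2.2,0,4.9,0,0,0, 0,1.7,0,5.8,0,0,0, 0,1.2,0,6.7,0,0,0, 0,1.2,0,6.7,0,0,0]'
python3 - <<'E'
from h import *
c=Cam("side");crop(c.img,280,110,480,250,4,"s7.png")
c=Cam("top");crop(c.img,330,190,480,300,5,"t7.png")
E
```

```text
time_s: 2.75
tool_pos: [0.4658, -0.2468, 0.0703]
tool_rot: [0.003, 0.788, -1.685]
force: [0.5, 0.5, -0.2]
opening: 0.0003
```

View pics/s7.png

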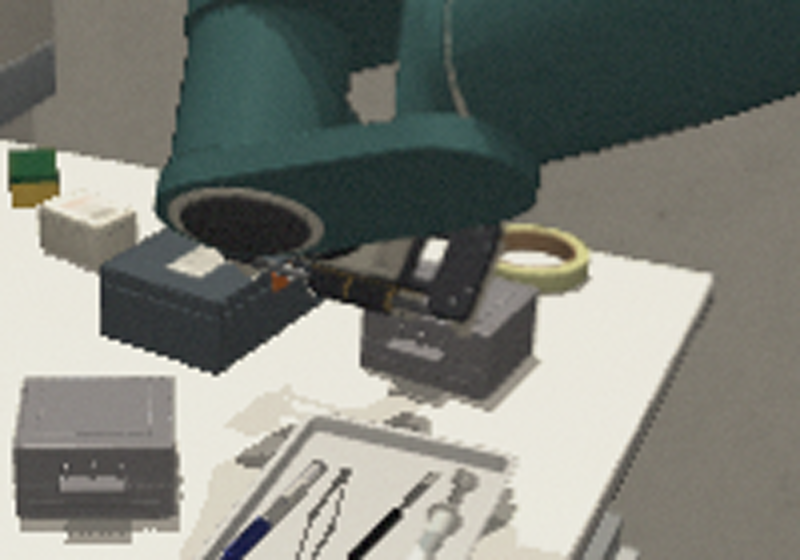

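View pics/t7.png

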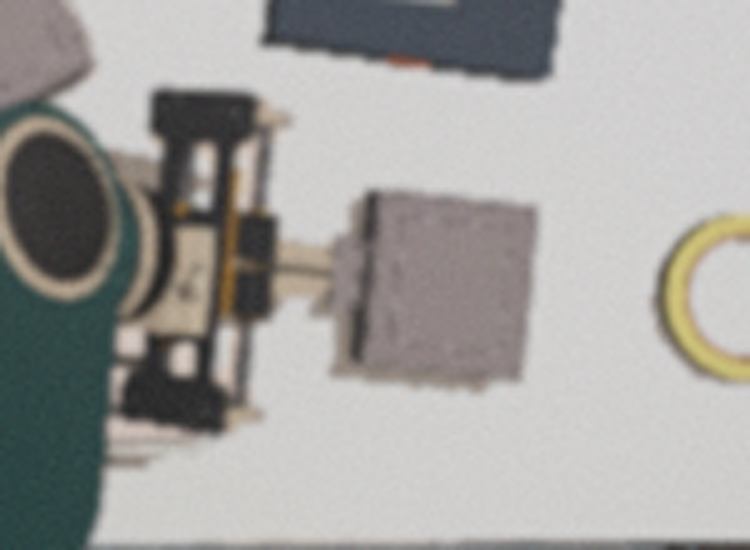

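```bash
python3 -m handwheel '[0,-2.5,0,-2.5,0,0,0, 0,-3.4,0,-3.4,0,0,0, 0,-1.2,0,-6.7,0,0,0, 0,-1.2,0,-6.7,0,0,0,0,0.6,0,-4.9,0,0,0, 0,2.6,0,-2.9,0,0,0, 0,2.6,0,-2.9,0,0,0, 0,2.6,0,-2.9,0,0,0]'
python3 - <<'E'
from h import *
Rm,u,e=hookR("R");print("to e-.010",rel(e-.010*u+[0,0,.030],Rm))
c=Cam("top");crop(c.img,330,190,480,300,5,"t8.png")
c=Cam("side");crop(c.img,340,140,440,230,7,"s8.png")
E
```

```text
time_s: 3.65
tool_pos: [0.465, -0.245, 0.0302]
tool_rot: [-0.001, 0.788, -1.689]
force: [-0.7, 0.2, 0.1]
opening: 0.0006
to e-.010 [-0.402  0.054 -0.429 -0.004 -0.003  0.004]
```

View pics/s8.png

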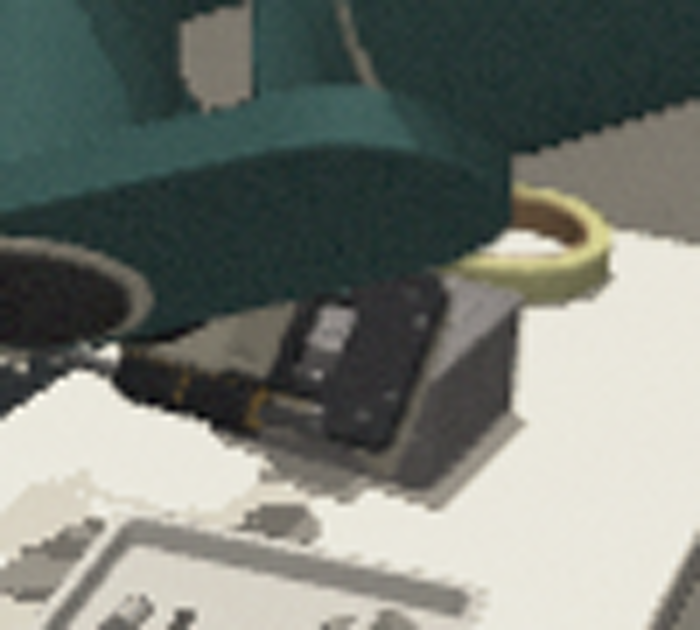

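View pics/t8.png

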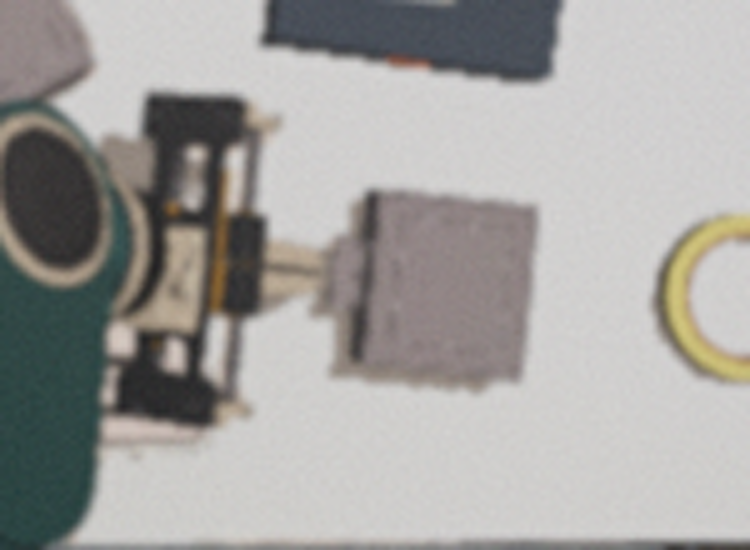

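```bash
python3 -m handwheel '[0,0.35,0,0.35,0,0,0, 0,0.35,0,0.35,0,0,0, 0,-0.35,0,1.05,0,0,0, 0,-0.9,0,1.7,0,0,0, 0,-1.4,0,2.5,0,0,0,0,-1.8,0,3.2,0,0,0, 0,-1.8,0,3.2,0,0,0]'
python3 - <<'E'
from h import *
Rm,u,e=hookR("R");print("to e-.010",rel(e-.010*u+[0,0,.030],Rm))
c=Cam("top");crop(c.img,330,190,480,300,5,"t9.png")
c=Cam("side");crop(c.img,340,140,440,230,7,"s9.png")
E
```

```text
time_s: 4.45
tool_pos: [0.4647, -0.2546, 0.0664]
tool_rot: [0.002, 0.788, -1.686]
force: [-0.1, -0.3, -0.6]
opening: 0.0007
to e-.010 [ 1.487e+00 -3.000e-02 -3.663e+00 -4.000e-03 -3.000e-03  2.000e-03]
```

View pics/s9.png

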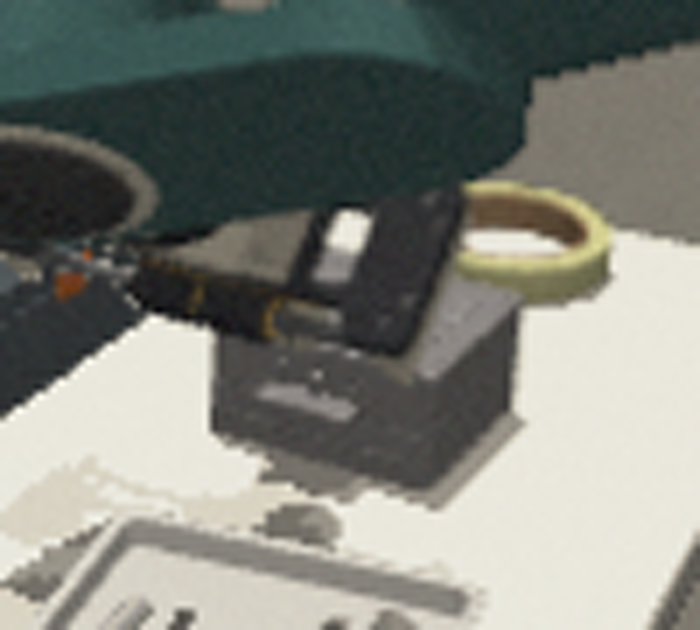

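View pics/t9.png

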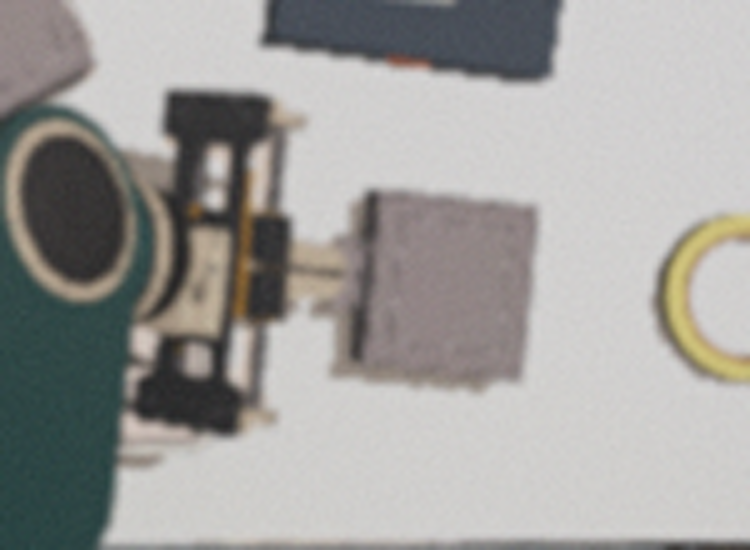

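Run:
```python
from h import *
p,r,s=tool();x=r[:,0];tip=p+.017*x
Rm,u,e=hookR("R")
for n,(a,b,cc,d) in dict(top=(360,220,410,265),side=(350,155,420,215)).items():
    c=Cam(n);v=cv2.resize(c.img[b:d,a:cc],None,fx=11,fy=11,interpolation=cv2.INTER_CUBIC)
    for P,col in((tip,(0,0,255)),(p,(0,255,0)),(tip+.0075*r[:,2],(255,0,255)),(tip-.0075*r[:,2],(255,0,255)),(e+[0,0,.032],(255,0,0))):
        q=c.proj(P)[0];print(n,q.round(1));cv2.circle(v,tuple(((q-[a,b]+.5)*11).astype(int)),3,col,-1)
    cv2.imwrite(f"pics/{n}10.png",v)
print(tip,e)
```

```text
top [402.2 245.2]
top [398.9 244.8]
top [404.3 245.4]
top [400.2 245. ]
top [395.5 244.3]
side [385.  191.1]
side [383.5 189. ]
side [385.9 188.8]
side [384.1 193.3]
side [381.9 199.5]
[ 0.46271014 -0.26625058  0.05282466] [ 0.46511385 -0.2491276   0.        ]
```

View pics/top10.png

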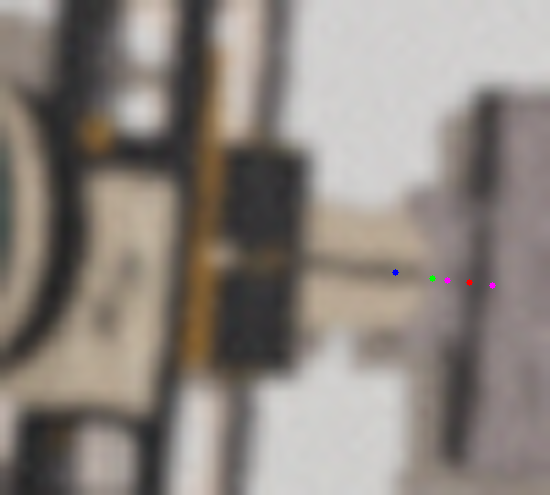

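View pics/side10.png

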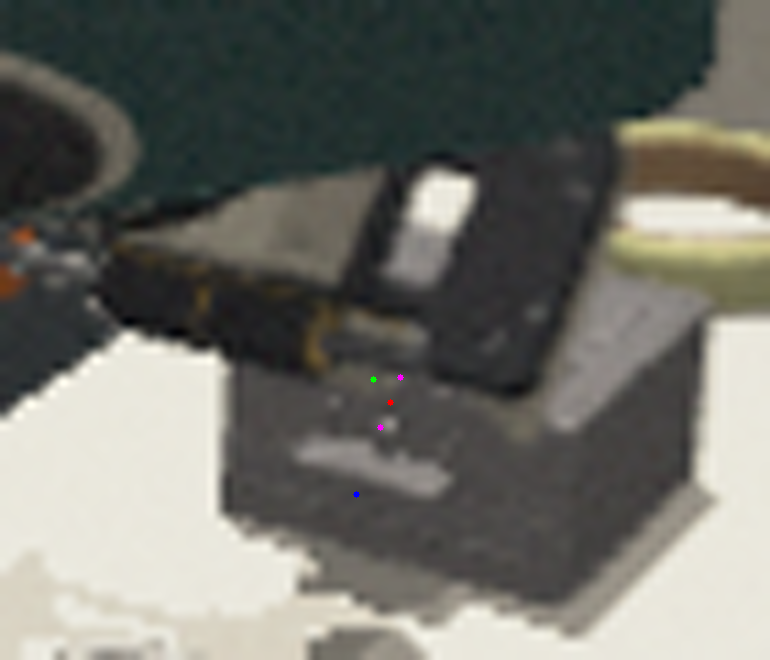

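```bash
python3 -m handwheel '[0,-6,0,2,0,0,0, 0,-9,0,2,0,0,0, 0,-9,0,2,0,0,0, 0,-9,0,2,0,0,0]'
python3 - <<'E'
from h import *
p,r,s=tool();x=r[:,0];tip=p+.017*x
for n in("top","side"):
    c=Cam(n);a,b=np.round(c.proj(p)[0]).astype(int)-[45,33]
    v=cv2.resize(c.img[b:b+60,a:a+80],None,fx=9,fy=9,interpolation=cv2.INTER_CUBIC)
    for P,col in((tip,(0,0,255)),(p,(0,255,0)),(tip+.0175*r[:,1],(255,0,255)),(tip-.0175*r[:,1],(255,0,255))):
        q=c.proj(P)[0];cv2.circle(v,tuple(((q-[a,b]+.5)*9).astype(int)),3,col,-1)
    cv2.imwrite(f"pics/{n}11.png",v)
E
```

```text
time_s: 5.05
tool_pos: [0.4702, -0.205, 0.1427]
tool_rot: [0.0, 0.789, -1.686]
force: [0.7, -0.4, -0.3]
opening: 0.0005
```

View pics/top11.png

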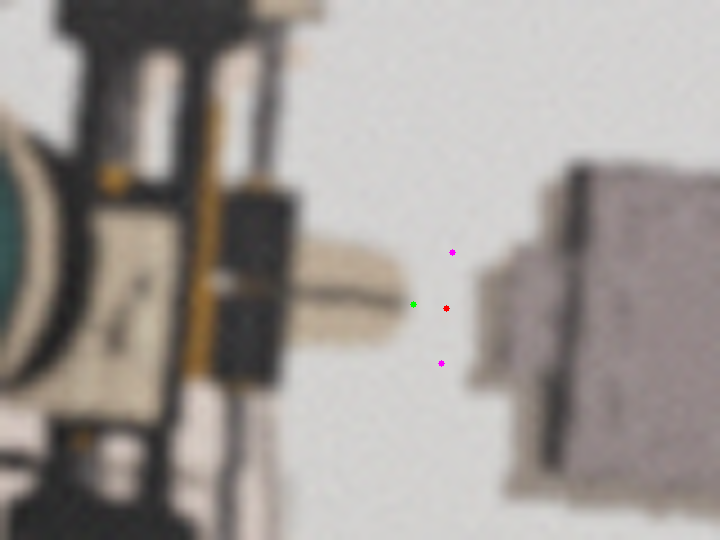

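View pics/side11.png

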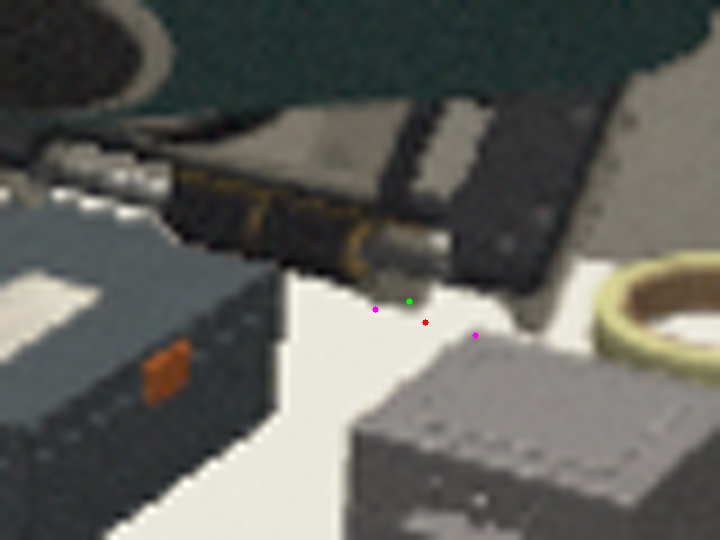

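Run:
```python
from h import *
Rm,u,e=hookR("R");print("lo",rel(e-.05*u+[0,0,.020],Rm),"in",rel(e+.002*u+[0,0,.020],Rm))
```

```text
lo [ 8.162e+00  9.200e-02 -9.000e+00 -1.000e-03 -3.000e-03  5.000e-03] in [ 1.1828e+01  1.1500e-01 -5.3120e+00 -1.0000e-03 -3.0000e-03  5.0000e-03]
```

```bash
python3 -m handwheel '[0,4,0.1,-7,0,0,0, 0,8.2,0.1,-9,0,0,0, 0,8.2,0.1,-9,0,0,0, 0,8.2,0.1,-9,0,0,0, 0,10.0,0.1,-7.2,0,0,0, 0,11.8,0.1,-5.4,0,0,0, 0,11.8,0.1,-5.4,0,0,0, 0,11.8,0.1,-5.4,0,0,0]'
python3 -m handwheel '[0,-0.6,0,0.8,0,0,0, 0,-1.2,0,1.6,0,0,0,0,-1.2,0,1.6,0,0,0]'
python3 - <<'E'
from h import *
c=Cam("top");crop(c.img,330,190,480,300,5,"t12.png")
c=Cam("side");crop(c.img,340,140,440,230,7,"s12.png")
E
```

```text
time_s: 5.95
tool_pos: [0.4655, -0.2505, 0.0219]
tool_rot: [0.0, 0.789, -1.689]
force: [0.1, 0.1, -0.1]
opening: 0.0004
time_s: 6.25
tool_pos: [0.4663, -0.2528, 0.0429]
tool_rot: [0.003, 0.788, -1.684]
force: [-0.5, 0.4, 0.0]
opening: 0.0005
```

View pics/s12.png

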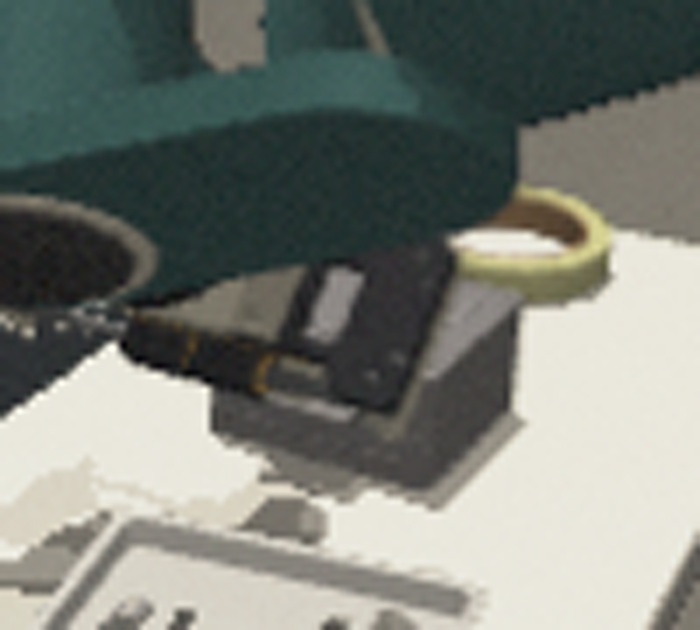

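View pics/t12.png

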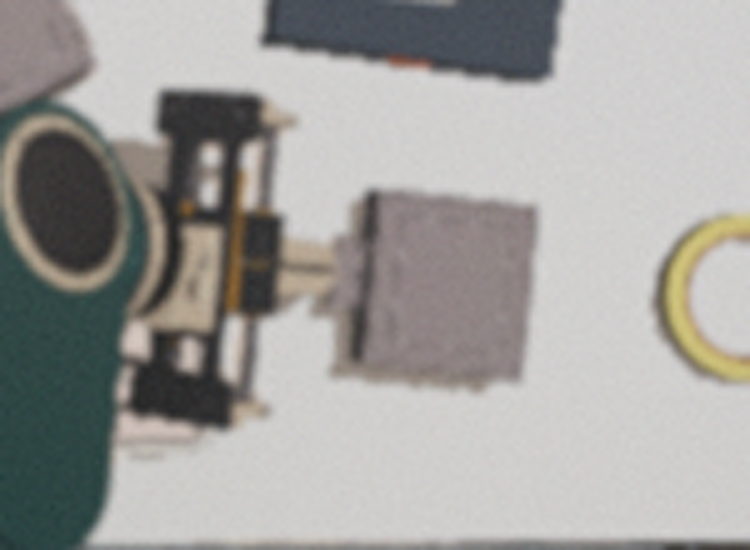

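```bash
python3 -m handwheel '[0,-3.5,0,-3.5,0,0,0, 0,-3.5,0,-3.5,0,0,0, 0,-1.7,0,-5.3,0,0,0, 0,-1.7,0,-5.3,0,0,0, 0,0,0,-3.6,0,0,0, 0,2.2,0,-1.4,0,0,0, 0,2.2,0,-1.4,0,0,0]'
python3 - <<'E'
from h import *
Rm,u,e=hookR("R");p,r,s=tool();print((p-e)@u, rel(e+.010*u+[0,0,.018],Rm),s["force"])
E
```

```text
time_s: 7.05
tool_pos: [0.4638, -0.2607, 0.0159]
tool_rot: [-0.001, 0.788, -1.69]
force: [-0.1, -0.2, -1.0]
opening: 0.0005
0.0116193735882725 [-0.265 -0.002  0.035 -0.004 -0.003  0.005] [-0.07974327 -0.17607196 -1.0420896 ]
```

```bash
python3 -m handwheel '[0,-0.5,0,0.5,0,0,0, 0,-0.9,0,1.0,0,0,0, 0,-1.4,0,1.8,0,0,0, 0,-1.8,0,2.6,0,0,0, 0,-1.8,0,2.6,0,0,0]'
python3 - <<'E'
from h import *
c=Cam("top");crop(c.img,330,190,480,300,5,"t13.png")
c=Cam("side");crop(c.img,340,140,440,230,7,"s13.png")
E
```

```text
time_s: 7.55
tool_pos: [0.4647, -0.2643, 0.0481]
tool_rot: [0.003, 0.788, -1.685]
force: [0.5, 0.7, -0.3]
opening: 0.0007
```

View pics/s13.png

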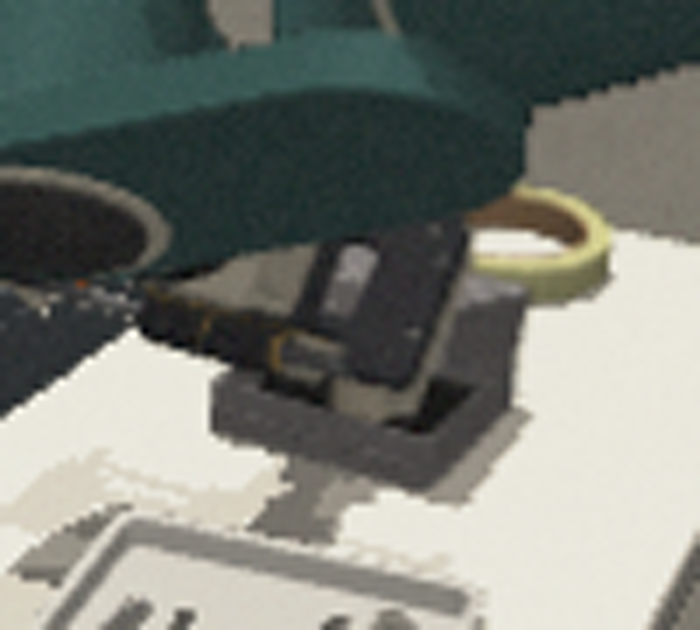

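View pics/t13.png

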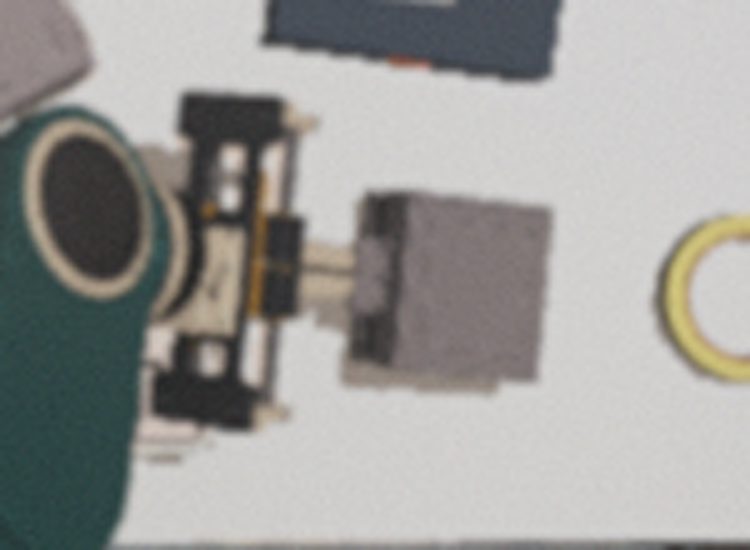

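```bash
python3 -m handwheel '[0,-0.7,0,1.4,0,0,0, 0,-1.1,0,2.8,0,0,0, 0,-1.3,0,3.8,0,0,0, 0,-1.4,0,4.8,0,0,0, 0,-1.3,0,5.8,0,0,0, 0,-1.3,0,6.8,0,0,0, 0,-1.1,0,7.7,0,0,0, 0,-0.9,0,8.6,0,0,0]'
python3 - <<'E'
from h import *
c=Cam("top");crop(c.img,330,190,480,300,5,"t14.png")
c=Cam("side");crop(c.img,310,110,440,230,6,"s14.png")
E
```

```text
time_s: 8.45
tool_pos: [0.4575, -0.3192, 0.1137]
tool_rot: [-0.001, 0.789, -1.688]
force: [-0.5, 0.0, 0.1]
opening: 0.0009
```

View pics/s14.png

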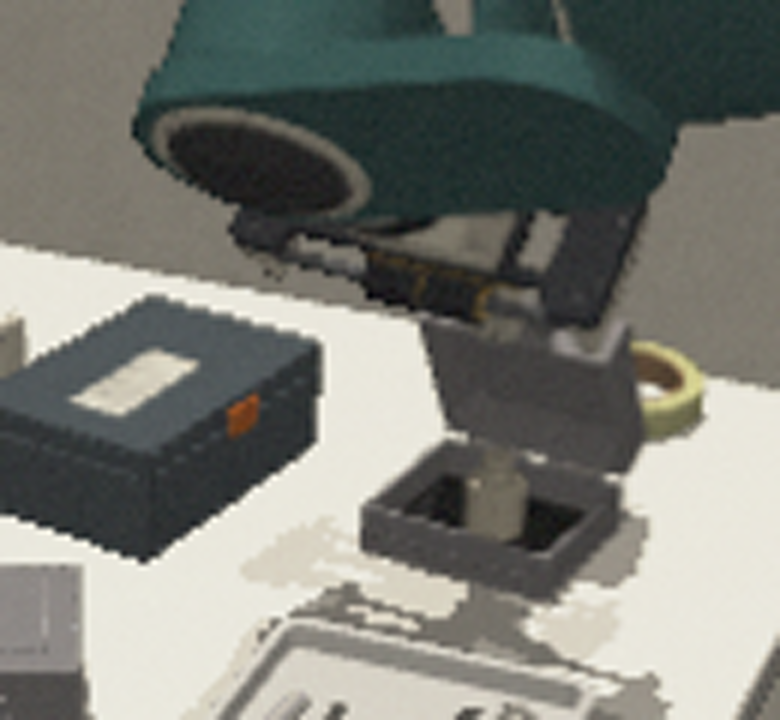

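View pics/t14.png

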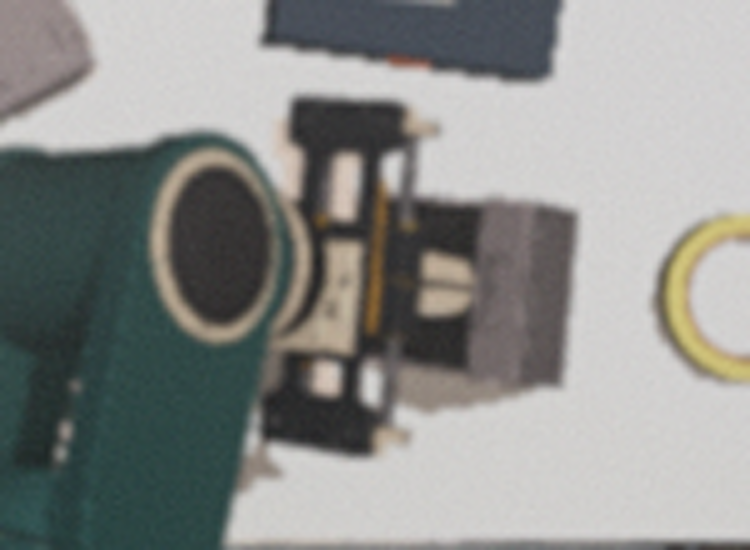

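```bash
python3 -m handwheel '[0,0.7,0,1.4,0,0,0, 0,1.4,0,2.8,0,0,0, 0,2.4,0,4.0,0,0,0, 0,3.5,0,5.0,0,0,0, 0,4.6,0,5.8,0,0,0, 0,4.6,0,5.8,0,0,0, 0,-2,0,6,0,0,0]'
python3 - <<'E'
from h import *
c=Cam("top");crop(c.img,330,190,480,300,5,"t15.png")
c=Cam("side");crop(c.img,360,140,430,210,9,"s15.png")
q=c.T[:3,:3]@[.4575,-.3167,.03]+c.T[:3,3];print("depth",-q[2],"px for 25/31mm",429.7*np.array([.025,.031])/-q[2])
E
```

```text
time_s: 9.25
tool_pos: [0.4504, -0.3588, 0.1537]
tool_rot: [-0.011, 0.79, -1.699]
force: [0.9, 0.7, -0.2]
opening: 0.0005
depth 1.3318467873177149 px for 25/31mm [ 8.06586771 10.00167596]
```

View pics/s15.png

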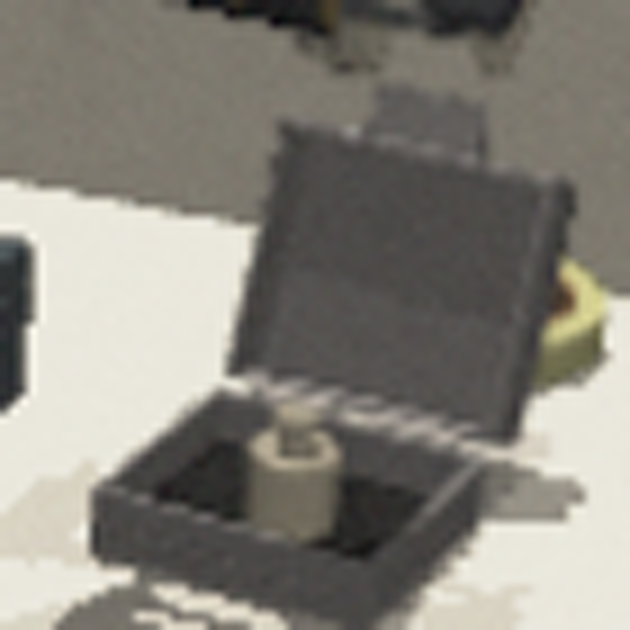

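View pics/t15.png

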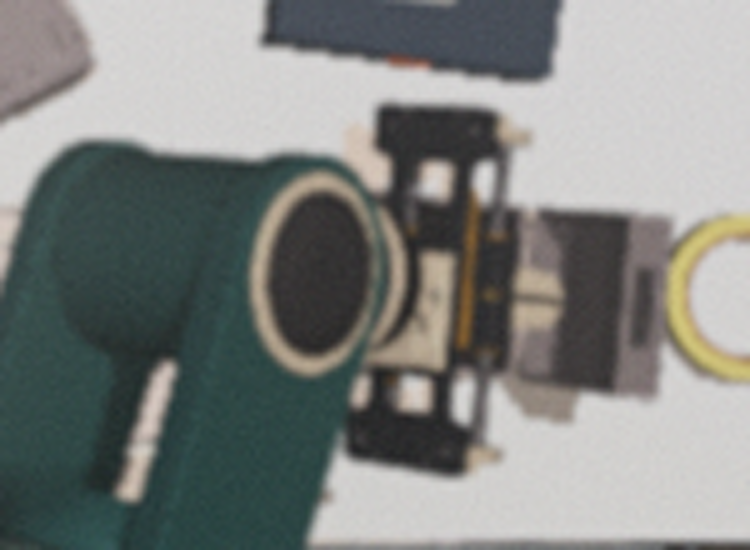

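Run:
```python
from h import *
Rm,u,e=hookR("R",al=np.pi/2);print(rel([.47,-.12,.20],Rm), rel([.4575,-.3167,.20],Rm))
```

```text
[-1.9387e+01 -1.1750e+00 -1.4077e+01 -5.0000e-03  7.8300e-01 -2.0000e-03] [-5.499e+00 -1.480e-01 -1.290e-01 -5.000e-03  7.830e-01 -2.000e-03]
```

```bash
python3 -m handwheel '[5,-5,0,0,0,0,0, 5,-10,-0.5,-4,0,0.1,0, 5,-19.4,-1.2,-14.1,0,0.78,0, 5,-19.4,-1.2,-14.1,0,0.78,0, 5,-19.4,-1.2,-14.1,0,0.78,0, 5,-19.4,-1.2,-14.1,0,0.78,0, 5,-19.4,-1.2,-14.1,0,0.78,0, 5,-19.4,-1.2,-14.1,0,0.78,0]'
python3 - <<'E'
from h import *
c=Cam("top");crop(c.img,390,215,450,275,9,"t16.png");cv2.imwrite("pics/t16f.png",c.img)
c=Cam("side");cv2.imwrite("pics/s16f.png",c.img);crop(c.img,360,140,430,210,9,"s16.png")
p,r,s=tool();print(p,r[:,0],s["opening"])
E
```

```text
time_s: 10.15
tool_pos: [0.4686, -0.1221, 0.1962]
tool_rot: [-0.603, 1.57, -2.293]
force: [0.2, -0.4, 0.1]
opening: 0.05
[ 0.46848934 -0.12162551  0.19593634] [-0.0017641  -0.00416761 -0.99998976] 0.050058690282280924
```

View pics/t16.png

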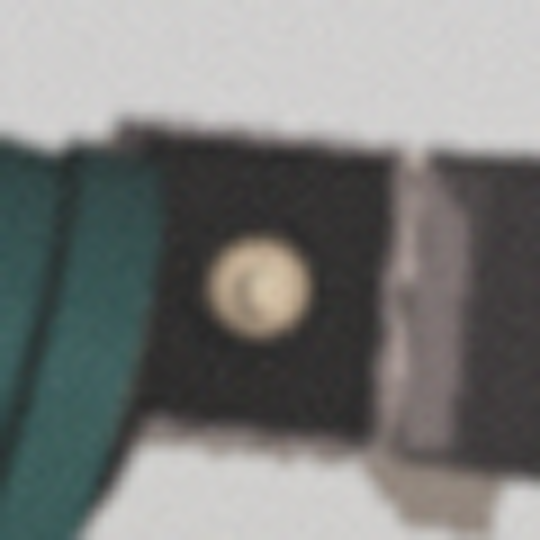

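View pics/s16f.png

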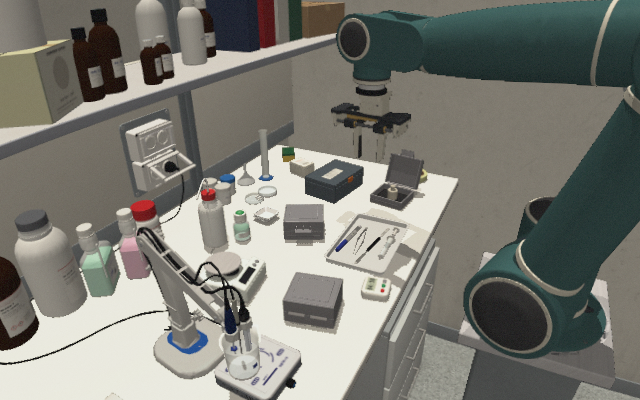

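View pics/s16.png

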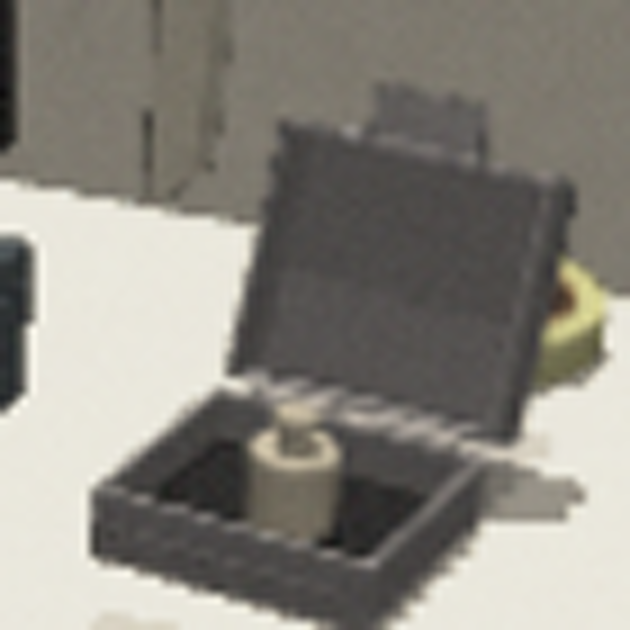

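```bash
cat >> h.py <<'E'
def tri(pairs):
    A=np.zeros((3,3));b=np.zeros(3)
    for cam,uv in pairs:
        o,d=cam.ray(uv);M=np.eye(3)-np.outer(d,d);A+=M;b+=M@o
    P=np.linalg.solve(A,b);return P,[np.linalg.norm(np.cross(P-cam.ray(uv)[0],cam.ray(uv)[1])) for cam,uv in pairs]
E
python3 - <<'E'
from h import *
t=Cam("top");s=Cam("side")
print(t.plane((418.3,246.4),.036),tri([(t,(418.3,246.4)),(s,(392,189.2))]))
# visible tool tips
p,r,_=tool()
for sg in(-1,1):
  for d in(0,.017): print(sg,d,s.proj(p+d*r[:,0]+sg*.025*r[:,1])[0].round(1))
a,b=330,100
v=cv2.resize(s.img[b:b+70,a:a+90],None,fx=8,fy=8,interpolation=cv2.INTER_CUBIC)
for d,col in((0,(0,255,0)),(.017,(0,0,255))):
  for sg in(-1,1):
    q=s.proj(p+d*r[:,0]+sg*.025*r[:,1])[0];cv2.circle(v,tuple(((q-[a,b]+.5)*8).astype(int)),3,col,-1)
cv2.imwrite("pics/s17.png",v)
E
```

```text
[ 0.45833035 -0.31758021  0.036     ] (array([ 0.4577341 , -0.31768666,  0.03661317]), [np.float64(0.0006495944898992877), np.float64(0.000649594489899233)])
-1 0 [375.9 166.6]
-1 0.017 [375.6 172.7]
1 0 [358.8 162.4]
1 0.017 [358.6 168.3]
```

View pics/s17.png

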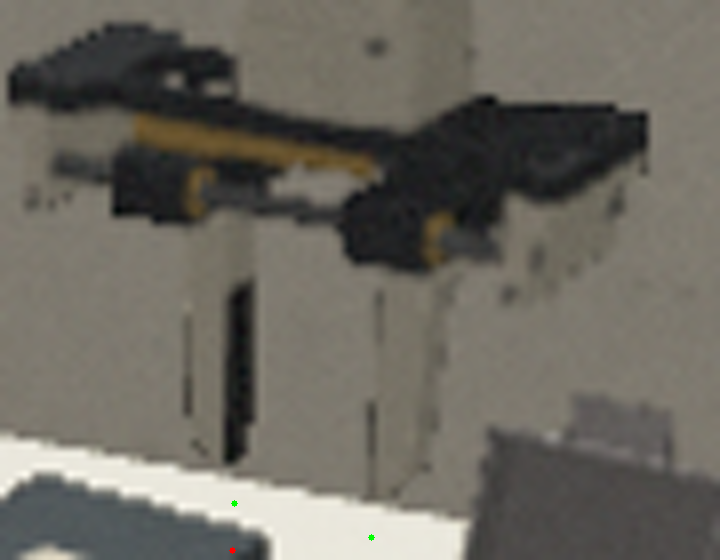

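Run:
```python
from h import *
t=Cam("top")
def show(p,rpy,img):
    r=R.from_euler("xyz",rpy).as_matrix();p=np.array(p)
    print(img,[t.proj(p+d*r[:,0])[0].round(1).tolist() for d in(-.02,-.01,0,.01,.017)])
show([0.4575,-0.3192,0.1137],[-0.001,0.789,-1.688],"t14 end(425,247)")
show([0.4504,-0.3588,0.1537],[-0.011,.79,-1.699],"t15 end(442.5,249)")
p,r,_=tool();print([[ (t.proj(p+d*r[:,0]+sg*.04*r[:,1])[0].round(1).tolist()) for d in (-.06,0,.017)] for sg in(-1,1)])
crop(t.img,330,200,430,275,8,"t18.png")
```

```text
t14 end(425,247) [[420.2, 246.9], [422.2, 247.1], [424.2, 247.4], [426.1, 247.6], [427.4, 247.7]]
t15 end(442.5,249) [[437.6, 249.8], [439.6, 250.0], [441.5, 250.2], [443.4, 250.4], [444.7, 250.6]]
[[[356.5, 260.5], [355.2, 259.3], [354.8, 259.0]], [[359.7, 229.5], [358.2, 229.8], [357.8, 229.9]]]
```

View pics/t18.png

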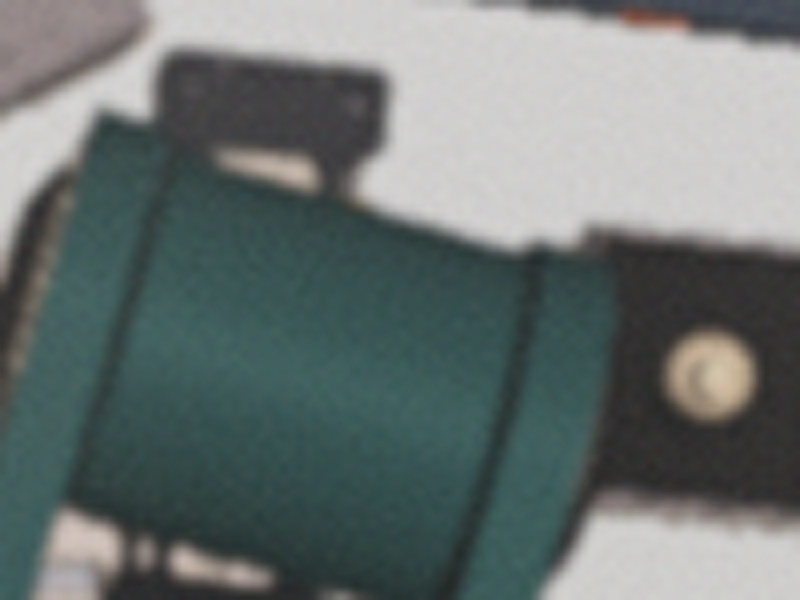

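Run:
```python
from h import *
Rm,u,e=hookR("R",al=np.pi/2);print(rel([.4578,-.3177,.09],Rm))
```

```text
[ 1.0675e+01  1.2070e+00  1.9659e+01 -4.0000e-03  4.0000e-03  1.0000e-03]
```

```bash
python3 -m handwheel '[5,0,1.2,8,0,0,0, 5,0,1.2,19.7,0,0,0, 5,0,1.2,19.7,0,0,0, 5,0,1.2,19.7,0,0,0, 5,10.7,1.2,19.7,0,0,0, 5,10.7,1.2,19.7,0,0,0, 5,10.7,1.2,19.7,0,0,0]'
python3 - <<'E'
from h import *
s=Cam("side");p,r,q=tool();print(p,q["force"])
a,b=350,120
v=cv2.resize(s.img[b:b+85,a:a+100],None,fx=7,fy=7,interpolation=cv2.INTER_CUBIC)
for d,col in((0,(0,255,0)),(.017,(0,0,255))):
  for sg in(-1,1):
    g=s.proj(p+d*r[:,0]+sg*.034*r[:,1])[0];cv2.circle(v,tuple(((g-[a,b]+.5)*7).astype(int)),3,col,-1)
cv2.imwrite("pics/s19.png",v)
E
```

```text
time_s: 11.1
tool_pos: [0.4555, -0.3165, 0.0839]
tool_rot: [-1.725, 1.563, 2.871]
force: [0.2, -0.7, -0.0]
opening: 0.05
[ 0.4564469  -0.31691103  0.08640464] [-1.04091951  0.47453659 -0.36260031]
```

View pics/s19.png

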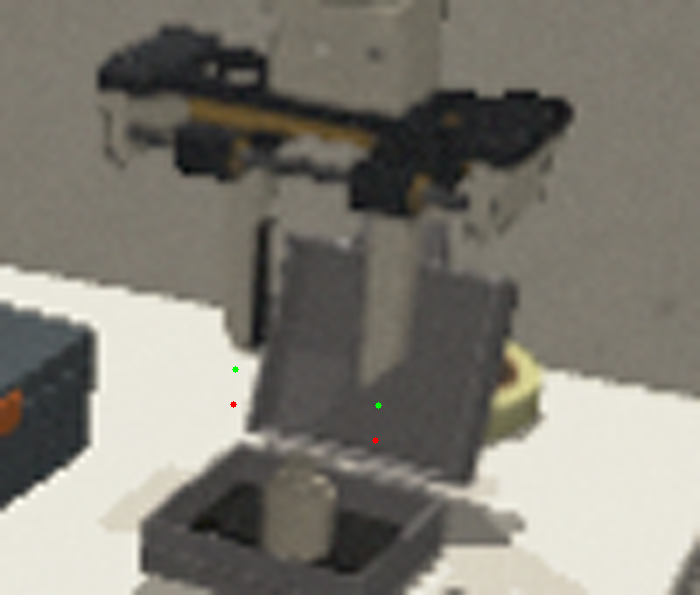

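Run:
```python
from h import *
t=Cam("top");s=Cam("side");p,r,q=tool();print(p,r.round(3).tolist())
crop(t.img,370,200,460,290,8,"t20.png");
a,b=350,120
v=cv2.resize(s.img[b:b+85,a:a+100],None,fx=8,fy=8,interpolation=cv2.INTER_CUBIC)
cv2.imwrite("pics/s20.png",v)
```

```text
[ 0.45839416 -0.31820191  0.0915738 ] [[-0.0, 0.993, -0.115], [-0.003, -0.115, -0.993], [-1.0, 0.0, 0.003]]
```

View pics/t20.png

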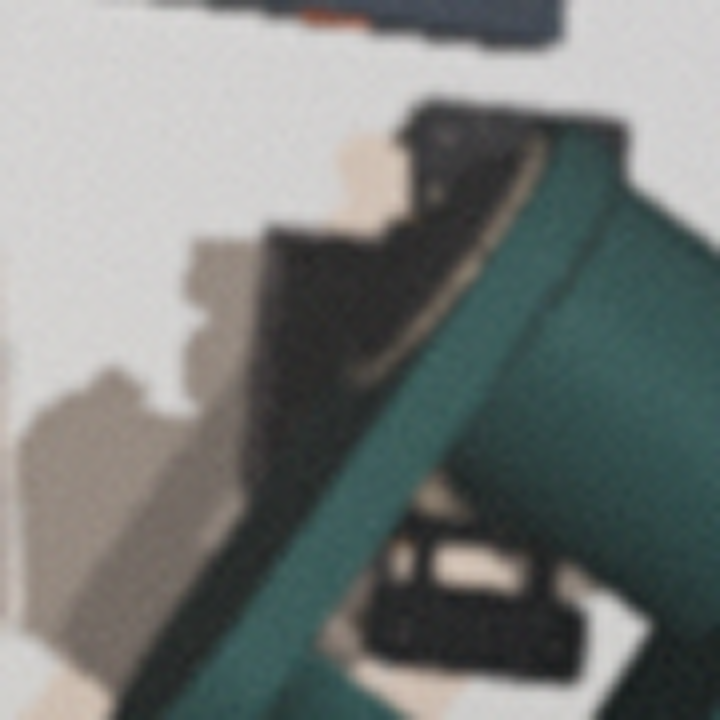

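View pics/s20.png

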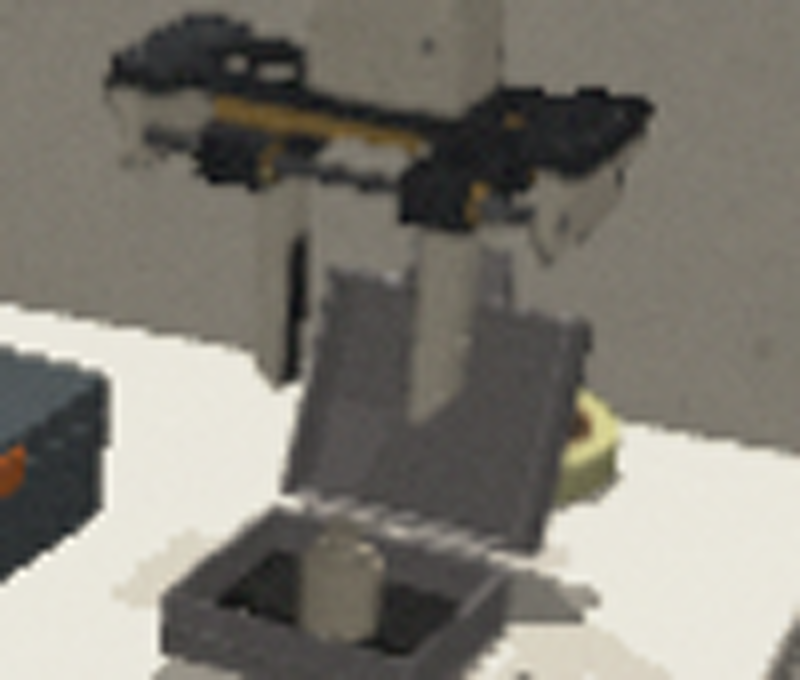

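Run:
```python
from h import *
t=Cam("top");s=Cam("side");p,r,q=tool();print(p)
for z in(.16,.18,.2): print(z,t.plane((432.5,248.7),z))
print("tcp-.09x proj",t.proj(p-.09*r[:,0]))
# side: finger tips left (278,388)/8, right (412,422)/8
L=(350+278/8-.5,120+385/8-.5);Rr=(350+413/8-.5,120+420/8-.5)
# intersect with plane through TCP, vertical containing tool y
n=r[:,2]
for uv in(L,Rr):
    o,d=s.ray(uv);P=o+d*((p-o)@n)/(d@n);print(((P-p)@r).round(4),P.round(4))
```

```text
[ 0.45890572 -0.31872653  0.0927919 ]
0.16 [ 0.4549289  -0.33260203  0.16      ]
0.18 [ 0.45554605 -0.32812612  0.18      ]
0.2 [ 0.45616319 -0.32365021  0.2       ]
tcp-.09x proj [[429.08392638 247.5786068 ]]
[-0.0092  0.0295  0.    ] [ 0.4882 -0.3221  0.102 ]
[-0.0087 -0.0269 -0.    ] [ 0.4322 -0.3156  0.1015]
```

```bash
python3 -m handwheel '[5,2.5,-0.1,0,0,0,0, 5,4.5,-0.1,0,0,0,0, 5,4.5,-0.1,0,0,0,0, 5,4.5,-0.1,0,0,0,0, 5,4.5,-0.1,0,0,0,0]'
python3 - <<'E'
from h import *
t=Cam("top");s=Cam("side");p,r,q=tool();print(p,q["force"])
a,b=350,120
v=cv2.resize(s.img[b:b+85,a:a+100],None,fx=8,fy=8,interpolation=cv2.INTER_CUBIC)
cv2.imwrite("pics/s21.png",v)
E
```

```text
time_s: 11.85
tool_pos: [0.4575, -0.3189, 0.047]
tool_rot: [0.444, 1.567, -1.243]
force: [0.4, 0.4, 1.0]
opening: 0.0497
[ 0.45725212 -0.31876426  0.0463622 ] [ 0.13806279 -0.18776333 -0.96117964]
```

View pics/s21.png

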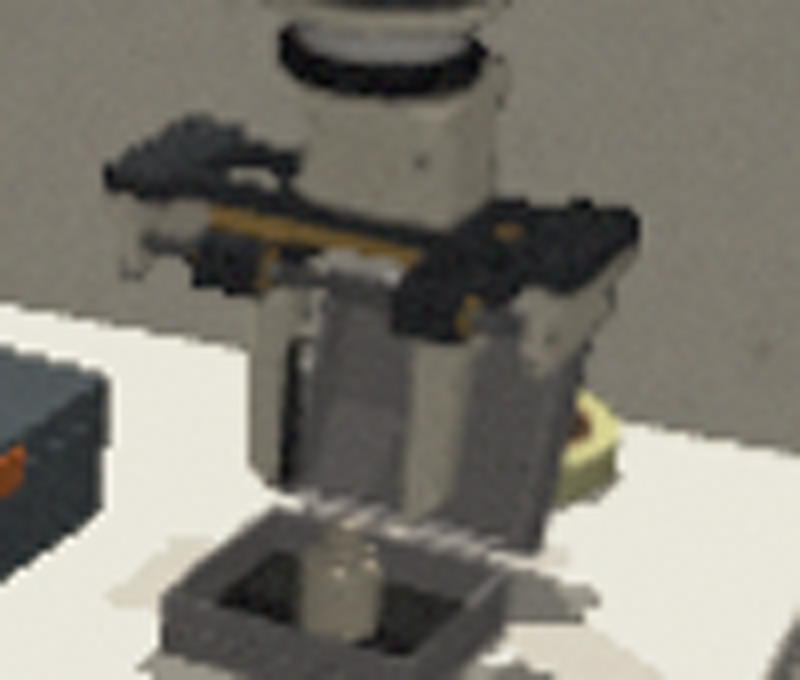

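Run:
```python
from h import *
s=Cam("side");p,r,q=tool();n=r[:,2];print(p)
for uv in((350+275/8-.5,120+488/8-.5),(350+410/8-.5,120+517/8-.5)):
    o,d=s.ray(uv);P=o+d*((p-o)@n)/(d@n);print(((P-p)@r).round(4),P.round(4))
print("weight rel",r.T@(np.array([.4578,-.3177,.0366])-p))
```

```text
[ 0.45709375 -0.31866521  0.04602522]
[-0.0124  0.0298 -0.    ] [ 0.4867 -0.3221  0.0585]
[-0.0153 -0.0272 -0.    ] [ 0.4301 -0.3155  0.0613]
weight rel [ 0.00942254  0.000581   -0.00106929]
```

```bash
python3 -m handwheel '[5,1,0,0,0,0,0, 5,2,0,0,0,0,0, 5,2,0,0,0,0,0, 5,2,0,0,0,0,0]'
python3 - <<'E'
from h import *
t=Cam("top");s=Cam("side");p,r,q=tool();print(p,q["force"])
a,b=350,120
v=cv2.resize(s.img[b:b+85,a:a+100],None,fx=8,fy=8,interpolation=cv2.INTER_CUBIC)
cv2.imwrite("pics/s22.png",v)
E
```

```text
time_s: 12.4
tool_pos: [0.4563, -0.3182, 0.0242]
tool_rot: [-0.737, 1.569, -2.424]
force: [-0.2, -0.2, 0.3]
opening: 0.0499
[ 0.45669824 -0.31843341  0.02487503] [-0.30251683 -1.19327281 -0.10870344]
```

View pics/s22.png

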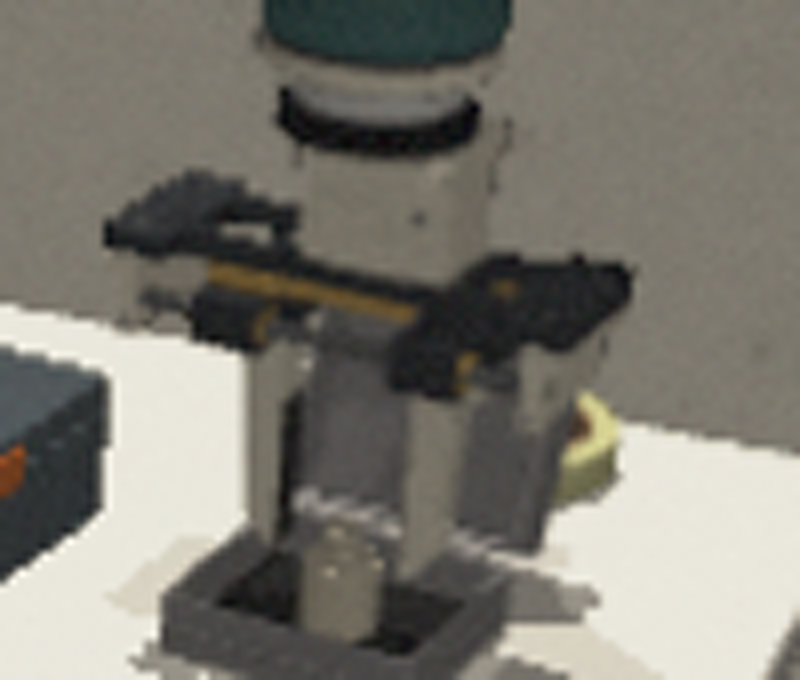

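```bash
python3 -m handwheel '[5,0.8,0,0,0,0,0, 5,1.5,0,0,0,0,0, 5,1.5,0,0,0,0,0, 5,1.5,0,0,0,0,0]'
python3 - <<'E'
from h import *
t=Cam("top");s=Cam("side");p,r,q=tool();print(p,q["force"])
a,b=350,120
v=cv2.resize(s.img[b:b+85,a:a+100],None,fx=8,fy=8,interpolation=cv2.INTER_CUBIC)
cv2.imwrite("pics/s23.png",v)
E
```

```text
time_s: 12.9
tool_pos: [0.4565, -0.3183, 0.0095]
tool_rot: [-0.486, 1.569, -2.173]
force: [0.2, 0.1, 1.0]
opening: 0.05
[ 0.45668226 -0.3184692   0.00993209] [ 0.40924876 -0.29498184  0.00766141]
```

View pics/s23.png

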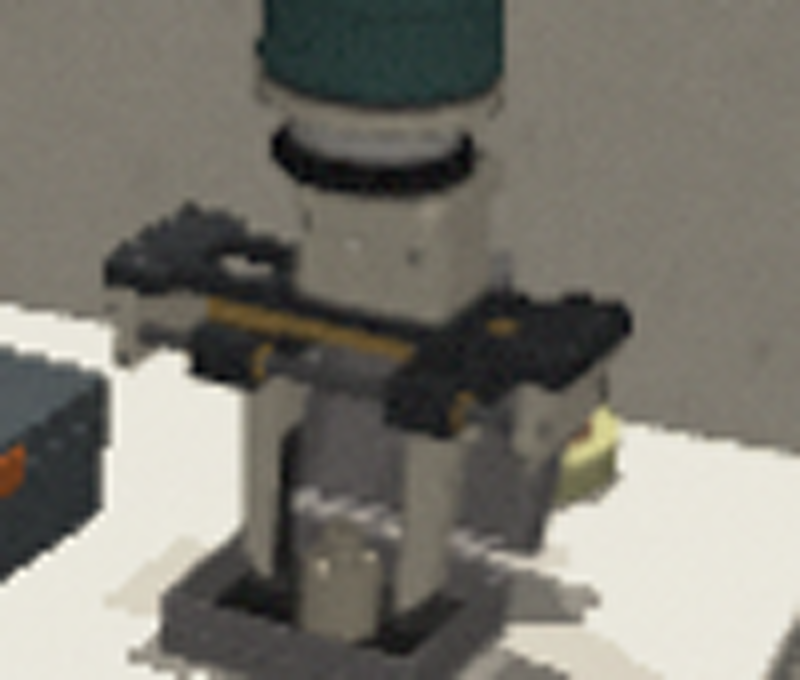

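```bash
python3 -m handwheel '[2.5,0,0,0,0,0,0, 2.5,0,0,0,0,0,0, 2.5,0,0,0,0,0,0, 2.5,0,0,0,0,0,0, 2.5,0,0,0,0,0,0, 2.5,0,0,0,0,0,0]' 25
python3 -m handwheel '[2.5,-1,0,0,0,0,0, 2.5,-3,0,0,0,0,0, 2.5,-3,0,0,0,0,0, 2.5,-3,0,0,0,0,0]'
python3 - <<'E'
from h import *
s=Cam("side");p,r,q=tool();print(p,q["force"],q["opening"])
a,b=350,120
v=cv2.resize(s.img[b:b+85,a:a+100],None,fx=8,fy=8,interpolation=cv2.INTER_CUBIC)
cv2.imwrite("pics/s24.png",v)
E
```

```text
time_s: 13.6
tool_pos: [0.4567, -0.3185, 0.0099]
tool_rot: [-0.097, 1.568, -1.784]
force: [1.0, 0.3, 1.8]
opening: 0.0297
time_s: 14.0
tool_pos: [0.4567, -0.3184, 0.0399]
tool_rot: [-0.006, 1.568, -1.693]
force: [-0.3, 0.2, -1.0]
opening: 0.0297
[ 0.4563983  -0.31819563  0.03923157] [-0.39506345  0.10503084 -2.2289965 ] 0.02995103513382793
```

View pics/s24.png

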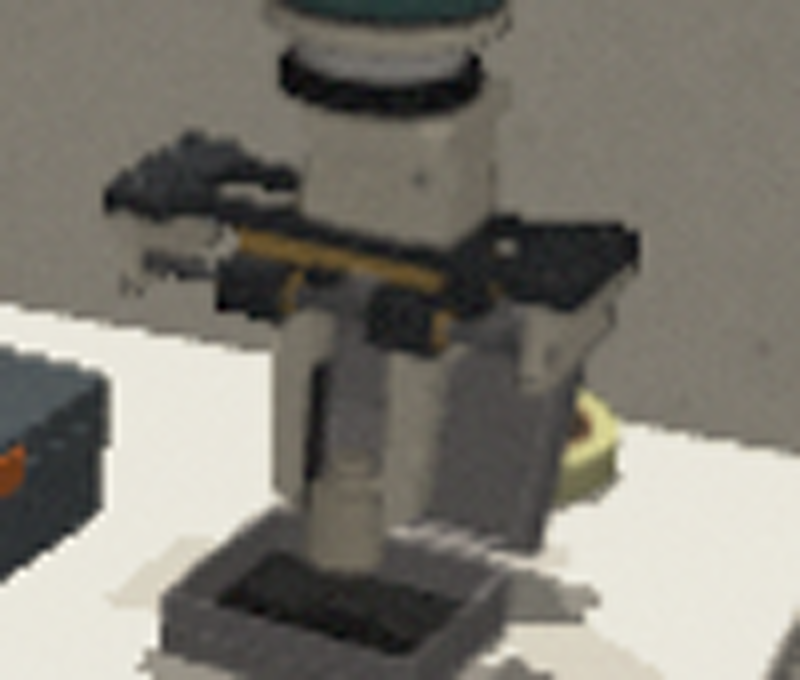

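Run:
```python
from h import *
t=Cam("top");s=Cam("side")
cv2.imwrite("pics/s25.png",s.img);crop(t.img,100,100,340,280,3,"t25.png")
for z in(.25,.3,.35,.4,.45): print(z,t.plane((240,121),z)[[0]],end=" ")
o,d=s.ray((180,90))
for z in(.25,.3,.35,.4,.45): print(z,(o+d*(z-o[2])/d[2]).round(3))
print("cam",o)
p,r,q=tool();print(q["joint_pos"])
```

```text
0.25 [0.7971554] 0.3 [0.78469655] 0.35 [0.77223771] 0.4 [0.75977886] 0.45 [0.74732002] 0.25 [ 1.324 -0.353  0.25 ]
0.3 [ 1.17  -0.203  0.3  ]
0.35 [ 1.016 -0.052  0.35 ]
0.4 [0.862 0.099 0.4  ]
0.45 [0.708 0.249 0.45 ]
cam [0.10981179 0.83454058 0.64416397]
[-0.65345046 -0.04637333  1.88314368 -0.00226481  1.30532974 -0.53630672]
```

View pics/s25.png

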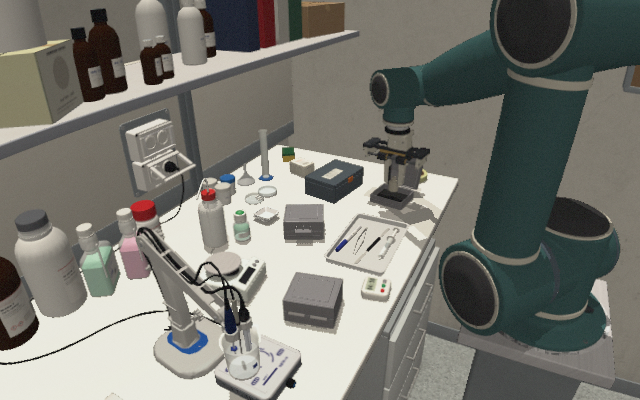

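View pics/t25.png

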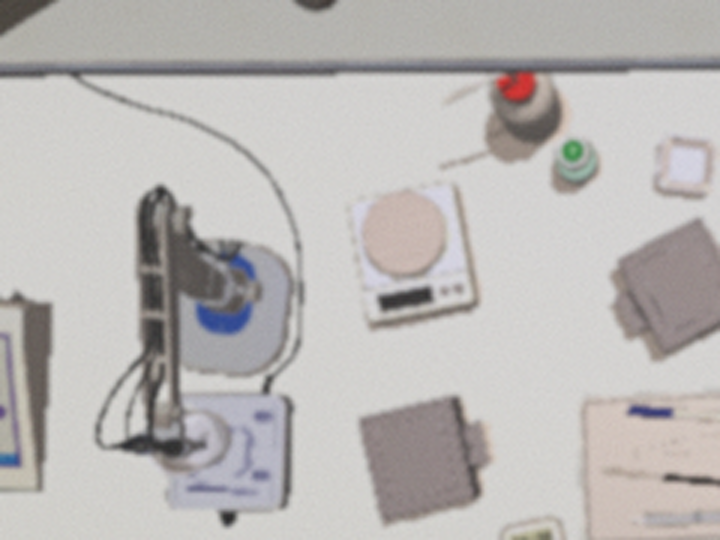

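Run:
```python
from h import *
s=Cam("side");t=Cam("top")
p,r,q=tool();az=q["joint_pos"][0]
# wrist housing side face at perpendicular offset d from arm plane
o,d=s.ray((380,90));n=np.array([-np.sin(az),np.cos(az),0])
for off in(0,.05,.08):
    k=(p@n+off-o@n)/(d@n);print(off,o+k*d,p)
print("pan side proj",s.proj([.6715,.2394,.058]),s.proj([.662,.24,.058]))
Rz=lambda a:R.from_euler("z",a).as_matrix()
# jaw along world y: y_t=(0,1,0)-ish
for yaw in (0,):
    xt=np.array([0,0,-1.]);
    for yt in(np.array([.12,.993,0]),):
        yt/=np.linalg.norm(yt)
        for sg in(1,-1):
            Rm=np.c_[xt,sg*yt,np.cross(xt,sg*yt)]
            print(sg,rel([.662,.24,.10],Rm), rel([.42,0,.12],Rm))
```

```text
0 [ 0.53507729 -0.37844102  0.3240555 ] [ 0.45631715 -0.31813968  0.0390164 ]
0.05 [ 0.50489887 -0.29236334  0.34677158] [ 0.45631715 -0.31813968  0.0390164 ]
0.08 [ 0.48679182 -0.24071674  0.36040123] [ 0.45631715 -0.31813968  0.0390164 ]
pan side proj [[222.48129079 262.03058097]] [[225.62565389 263.32203883]]
1 [-6.2170e+00  1.3932e+01 -5.7816e+01 -1.5670e+00  0.0000e+00  3.0000e-03] [-8.1400e+00 -7.3170e+00 -3.1162e+01 -1.5670e+00  0.0000e+00  3.0000e-03]
-1 [-6.2170e+00  1.3932e+01 -5.7816e+01  1.5750e+00  3.0000e-03 -0.0000e+00] [-8.1400e+00 -7.3170e+00 -3.1162e+01  1.5750e+00  3.0000e-03 -0.0000e+00]
```

```bash
python3 -m handwheel '[2.5,-4,0,0,0,0,0, 2.5,-8,0,0,0,0,0, 2.5,-8,-1.8,-5,-0.15,0,0, 2.5,-8,-3.2,-9,-0.3,0,0, 2.5,-8,-4.5,-13,-0.45,0,0, 2.5,-8,-5.5,-18,-0.6,0,0, 2.5,-8,-6.5,-23,-0.75,0,0, 2.5,-8,-7.3,-28,-0.9,0,0]' 30
python3 - <<'E'
from h import *
xt=np.array([0,0,-1.]);yt=np.array([.12,.993,0]);yt/=np.linalg.norm(yt);Rm=np.c_[xt,yt,np.cross(xt,yt)]
for P in([.45,.10,.12],[.52,.22,.11],[.662,.24,.10]): print(rel(P,Rm))
print(tool()[2]["opening"])
E
```

```text
time_s: 15.05
tool_pos: [0.4161, -0.0326, 0.1191]
tool_rot: [-0.976, 1.569, -1.758]
force: [1.6, 0.2, -2.2]
opening: 0.0296
[-1.2400e-01  1.1798e+01 -6.9350e+00 -6.6200e-01  1.0000e-03  2.0000e-03]
[ 8.4700e-01  2.5247e+01 -1.0425e+01 -6.6200e-01  1.0000e-03  2.0000e-03]
[ 1.8370e+00  3.6674e+01 -1.7600e+00 -6.6200e-01  1.0000e-03  2.0000e-03]
0.02964322560254249
```

```bash
python3 -m handwheel '[2.5,0,4,-2.3,-0.13,0,0, 2.5,0,8,-4.6,-0.26,0,0, 2.5,0,11.8,-6.9,-0.4,0,0, 2.5,0.3,16,-8,-0.53,0,0, 2.5,0.6,20.5,-9.2,-0.66,0,0, 2.5,0.8,25,-10.4,-0.66,0,0, 2.5,1.2,29,-7.5,-0.66,0,0, 2.5,1.6,33,-4.6,-0.66,0,0]'
python3 - <<'E'
from h import *
xt=np.array([0,0,-1.]);yt=np.array([.12,.993,0]);yt/=np.linalg.norm(yt);Rm=np.c_[xt,yt,np.cross(xt,yt)]
print(rel([.662,.24,.10],Rm))
E
```

```text
time_s: 15.85
tool_pos: [0.6193, 0.2329, 0.1017]
tool_rot: [-1.875, 1.568, -2.0]
force: [-0.6, -0.1, -0.8]
opening: 0.0296
[ 1.670e-01  1.236e+00  4.147e+00 -5.000e-03 -1.000e-03  2.000e-03]
```

```bash
python3 -m handwheel '[2.5,0,0.6,2,0,0,0, 2.5,0,1.2,4.1,0,0,0, 2.5,0,1.2,4.1,0,0,0, 2.5,0,1.2,4.1,0,0,0]'
python3 - <<'E'
from h import *
s=Cam("side");t=Cam("top");p,r,q=tool();print(p,q["force"])
cv2.imwrite("pics/s26.png",cv2.resize(s.img[60:320,120:340],None,fx=2.7,fy=2.3));crop(t.img,200,110,330,220,6,"t26.png")
E
```

```text
time_s: 16.25
tool_pos: [0.6601, 0.2378, 0.1014]
tool_rot: [-2.144, 1.567, -2.271]
force: [-0.5, -0.1, -2.6]
opening: 0.0294
[0.65969114 0.23784001 0.10216694] [ 0.98487318  0.41704197 -2.17625678]
```

View pics/s26.png

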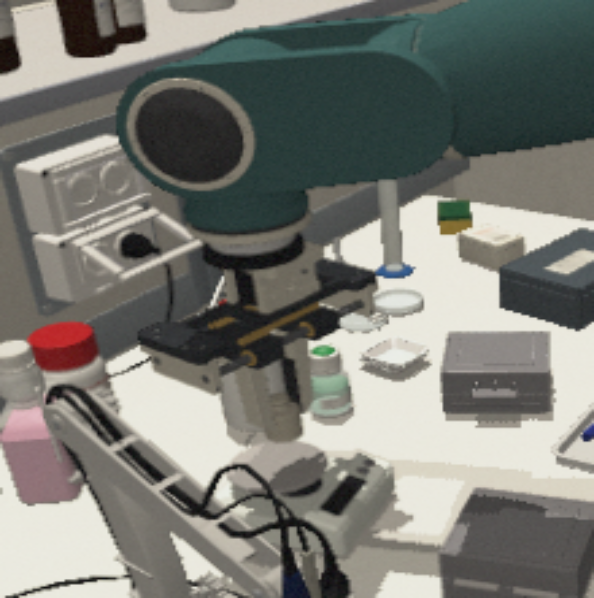

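View pics/t26.png

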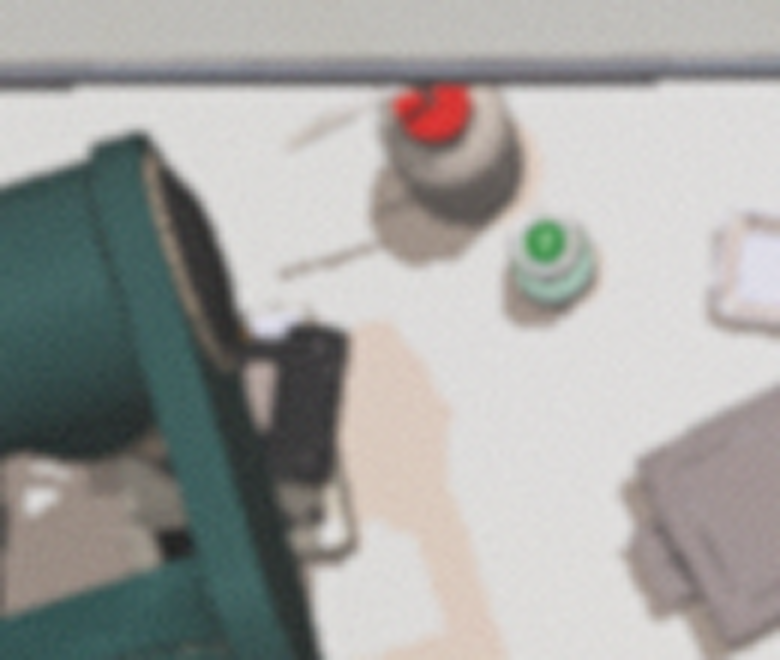

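```bash
python3 -m handwheel '[2.5,1.5,0.1,0.4,0,0,0, 2.5,3,0.1,0.4,0,0,0, 2.5,3.4,0.1,0.4,0,0,0, 2.5,3.4,0.1,0.4,0,0,0, 2.5,3.4,0.1,0.4,0,0,0]'
python3 - <<'E'
from h import *
s=Cam("side");f=[read_state()["force"]]
crop(s.img,190,200,270,290,8,"s27.png")
for i in range(4): cams.read_camera("top");f.append(read_state()["force"])
p,r,q=tool();print(p,np.mean(f,0))
E
```

```text
time_s: 16.85
tool_pos: [0.6644, 0.2384, 0.0685]
tool_rot: [-1.773, 1.569, -1.9]
force: [0.3, 0.2, -1.7]
opening: 0.0298
[0.66459651 0.23839214 0.06891287] [ 0.23991485 -0.05287499 -1.67171333]
```

View pics/s27.png

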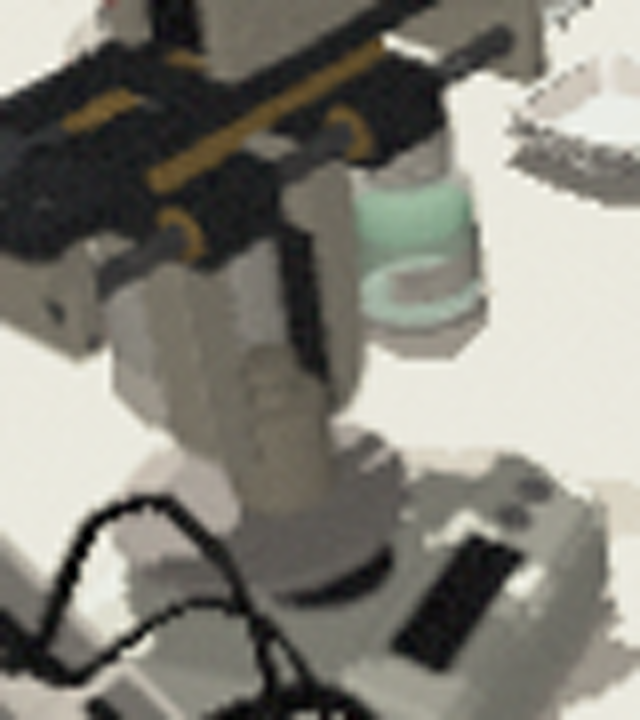

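```bash
python3 -m handwheel '[2.5,0.3,0,0,0,0,0, 2.5,0.6,0,0,0,0,0, 2.5,0.8,0,0,0,0,0, 2.5,0.8,0,0,0,0,0, 2.5,0.8,0,0,0,0,0]'
cat >> h.py <<'E'
def fz(k=6):
    f=[]
    for i in range(k): cams.read_camera("top");f.append(read_state()["force"])
    return np.mean(f,0).round(2)
E
python3 - <<'E'
from h import *
s=Cam("side");crop(s.img,190,200,270,290,8,"s28.png")
print(fz(),tool()[0])
E
```

```text
time_s: 17.6
tool_pos: [0.6644, 0.2383, 0.0603]
tool_rot: [-1.859, 1.568, -1.986]
force: [-0.5, -0.7, -1.1]
opening: 0.0296
[-0.07 -0.29 -1.7 ] [0.66442631 0.23834752 0.06046429]
```

View pics/s28.png

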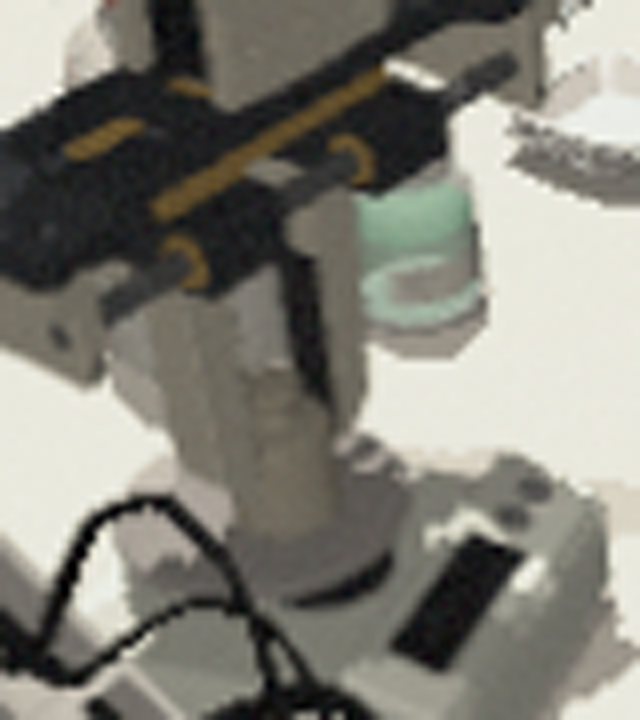

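```bash
python3 -m handwheel '[2.5,0.2,0,0,0,0,0, 2.5,0.4,0,0,0,0,0, 2.5,0.4,0,0,0,0,0, 2.5,0.4,0,0,0,0,0]'
python3 - <<'E'
from h import *
s=Cam("side");crop(s.img,190,200,270,290,8,"s29.png")
print(fz(8),tool()[0])
E
```

```text
time_s: 18.35
tool_pos: [0.6645, 0.2383, 0.0564]
tool_rot: [-1.772, 1.569, -1.899]
force: [-0.2, 0.3, -0.4]
opening: 0.0296
[-0.07  0.34 -0.44] [0.66443704 0.23833803 0.05644151]
```

View pics/s29.png

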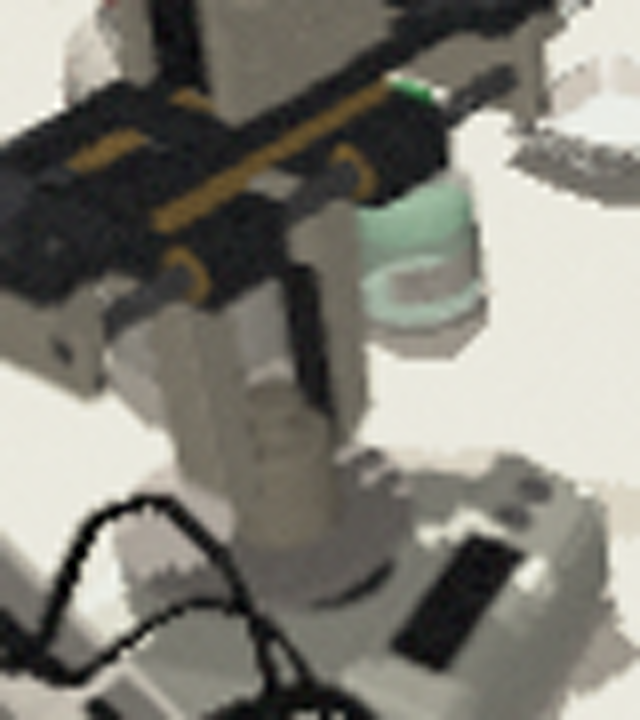

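```bash
python3 -m handwheel '[2.5,0.1,0,0,0,0,0, 2.5,0.1,0,0,0,0,0, 3.2,0.1,0,0,0,0,0, 3.6,0.1,0,0,0,0,0, 4.2,0.1,0,0,0,0,0, 5,0.1,0,0,0,0,0, 5,0.1,0,0,0,0,0, 5,0.1,0,0,0,0,0]'
python3 - <<'E'
from h import *
s=Cam("side");crop(s.img,190,200,270,290,8,"s30.png")
print(tool()[2]["force"])
E
```

```text
time_s: 19.6
tool_pos: [0.6644, 0.2383, 0.0554]
tool_rot: [-1.768, 1.569, -1.896]
force: [0.2, -0.0, -0.8]
opening: 0.0498
[-0.13606091  0.04742345  0.66119514]
```

View pics/s30.png

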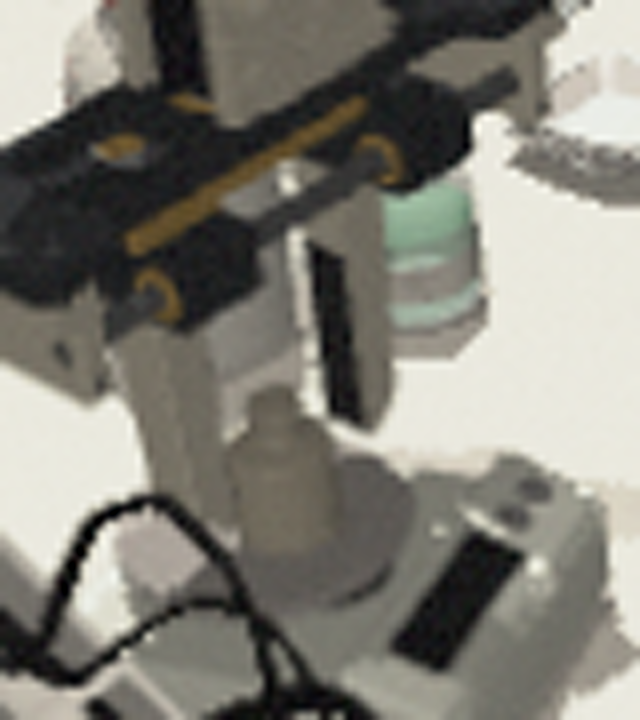

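```bash
python3 -m handwheel '[5,-2,0,0,0,0,0, 5,-4,0,0,0,0,0, 5,-6,0,0,0,0,0, 5,-6.5,0,0,0,0,0, 5,-8,0,-5,0,0,0, 5,-12,0,-12,0,0,0, 5,-14,-5,-17,0,0,0, 5,-14,-8,-17,0,0,0]'
python3 - <<'E'
from h import *
s=Cam("side");t=Cam("top");crop(s.img,180,190,280,290,6,"s31.png");crop(t.img,200,110,330,220,6,"t31.png")
print(fz(4),tool()[0])
E
```

```text
time_s: 20.45
tool_pos: [0.4968, 0.1956, 0.1907]
tool_rot: [-1.811, 1.569, -1.936]
force: [1.0, -0.2, 0.5]
opening: 0.0498
[ 0.05 -0.3   0.2 ] [0.49914167 0.1952214  0.18956577]
```

View pics/s31.png

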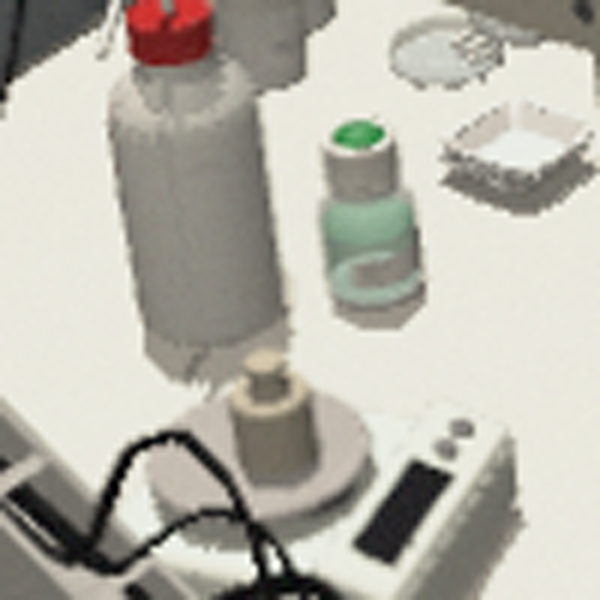

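View pics/t31.png

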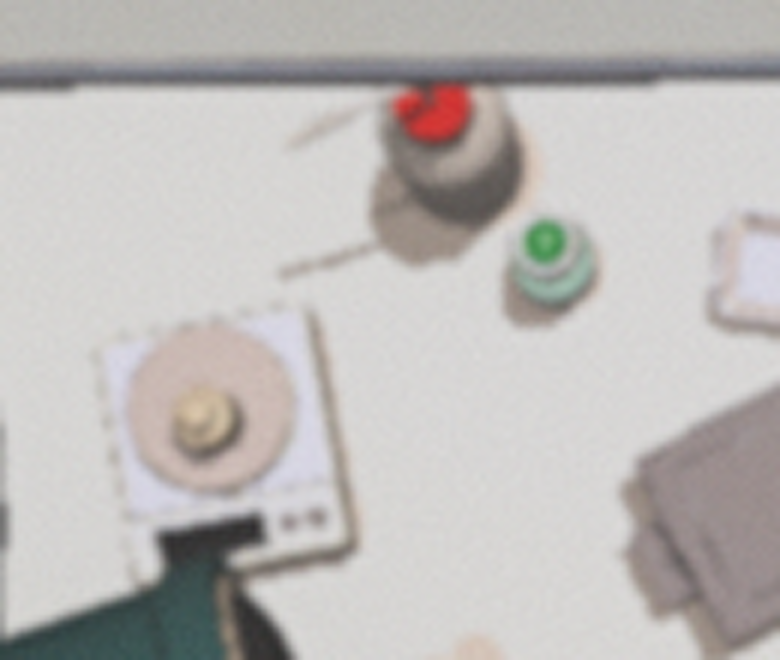

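```bash
python3 -m handwheel '[5,0,0,0,0,0,0, 5,0,0,0,0,0,0, 5,0,0,0,0,0,0, 5,0,0,0,0,0,0, 5,0,0,0,0,0,0]'
python3 - <<'E'
from h import *
s=Cam("side");a=cv2.imread("pics/side0.png")
for z in(.058,.055,.050,.047):print(z,s.proj([.6715,.2394,z])[0].round(2))
b=[cv2.resize(i[235:295,195:260],None,fx=6,fy=6,interpolation=cv2.INTER_CUBIC) for i in(a,s.img)]
cv2.imwrite("pics/cmp.png",np.hstack(b))
E
```

```text
time_s: 21.25
tool_pos: [0.4989, 0.195, 0.1904]
tool_rot: [-1.877, 1.568, -2.004]
force: [-0.6, -0.5, 0.4]
opening: 0.0499
0.058 [222.48 262.03]
0.055 [222.64 263.09]
0.05 [222.91 264.85]
0.047 [223.07 265.9 ]
```

View pics/cmp.png

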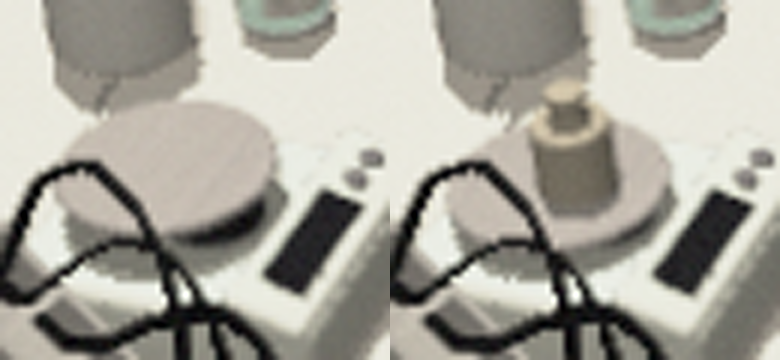

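```bash
python3 -c "
from workcell import bot
print(bot.finish_job())"
```

```text
the job is handed in; nothing more can be done
None
```

The large weight is standing alone on the balance's pan, and I handed the job in at about 21 s. No verdict is reported.

**What I did:** I opened the right-hand case, nearest the start, by hooking its tab, and left its lid fully open. It held the large weight, so the other two cases stayed shut. I lowered the weight onto the pan in small steps until the pan carried nearly all of it. Then I opened the jaws and backed off.

**What the last checks showed:**
- **Which weight:** the side picture gave about 10 px for the body (31 mm predicts 10.0, 25 mm predicts 8.1). The jaws closed to 29.7 mm, and the force reading of about 2.2 N fits 0.22 kg.
- **Pan:** it moved about 3 px in the side view, roughly 8 mm of sinking. This is an estimate from the picture, to within 1–2 mm, and the weight stands about 1 cm off the pan's centre. At the last reading before I released it, the pan carried about three quarters of the weight. I then lowered it 1 mm more.
- **Robot and bystanders:** the arm stands clear and the force reads near zero. The weighing boats and the vial look unmoved in the pictures.

**What failed or disagreed:**
- **Hooking the tab:** my first three tries missed it. Each showed no force, and the case did not move.
- **Fingertip position:** the pictures put the fingertips at the tool point or up to about 10 mm behind it, not 17 mm ahead as stated. At the grasp, 17 mm ahead would have been below the bench, yet I felt no contact. I worked from the pictures after that.

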